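Set up the swing-out light bar on the streaming desk

TASK

Set up the light bar on the streaming desk: push the free end of the swing bar home into the fork until it stops, then take the locking pin out of its block and pass it down through both ears of the fork and the bar's eye until its collar rests on the fork. After that, seat every lamp on its own pair of pegs on the bar, fully down, with its light panel facing away from the robot, on the bar's far side; the bar must still be home and pinned at the end. Do not knock or shift the amber jar, the water bottle or the camera.

Things in the scene. Friction and masses are not known exactly. Their poses are not given: they have to be found in the camera images.
- rig: fixed dark steel base plate (75 x 350 x 6 mm) with a pivot post and, 270 mm along its own +y, a fork. Origin: under the pivot on the table; own z up, own +y from the pivot to the fork, own +x the far side (away from the robot).
- fork (a point): top face of the fork's upper ear, on the axis of its hole, 52 mm above the table. Two level ears 48 x 44 x 8 mm, undersides 22 and 44 mm above the table, with 15.5 mm vertical holes in line; open to the robot's side, closed on the far side by a 10 mm wall, the bar's stop. Axes as the rig's.
- bar (a joint): angle (rad) of the swing bar about its vertical pivot: 0 = home at the stop, eye in line with the ears' holes; starts 0.30-0.55, swung to the robot's side. Stays where left; friction 0.3 N m. Flat aluminium, 46 mm wide, 8 thick, 33 to 41 mm above the table, 292 mm long from the pivot. Push its robot-side edge, e.g. 225 mm from the pivot (the fork begins at 248 mm).
- pivot (a point): pivot axis at the height of the bar's top face. Axes as the bar's: +y along the bar, +x across it, z up. A low cap 14 mm in radius stands 7 mm above it.
- eye (a point): centre of the bar's eye (17 mm through hole, 270 mm from the pivot) at the bar's top face, 41 mm above the table.
- seat1 (a point): seat on the bar (60 mm from the pivot): point on the bar's top face midway between two pegs that stand 14 mm either side of it along the bar; pegs 9 mm thick, 20 mm high, tapered tips. z up, +y along the bar to its free end, +x across the bar (the side away from the robot). A seated lamp's origin lies on this point.
- seat2 (a point): seat on the bar (122 mm from the pivot): point on the bar's top face midway between two pegs that stand 14 mm either side of it along the bar; pegs 9 mm thick, 20 mm high, tapered tips. z up, +y along the bar to its free end, +x across the bar (the side away from the robot). A seated lamp's origin lies on this point.
- seat3 (a point): seat on the bar (184 mm from the pivot): point on the bar's top face midway between two pegs that stand 14 mm either side of it along the bar; pegs 9 mm thick, 20 mm high, tapered tips. z up, +y along the bar to its free end, +x across the bar (the side away from the robot). A seated lamp's origin lies on this point.
- block: fixed grey block 62 x 62 x 46 mm with a 15.5 mm vertical hole in which the pin stands at the start. Origin: centre of its underside.
- pin: loose upright steel pin: shank 12 mm thick reaching 40 mm below the origin (last 6 mm tapered), above it a collar 30 mm wide, 5 thick, then a dark round grip 22 mm wide from 5 to 37 mm above the origin. Origin: centre of the collar's underside (46 mm above the table when in the block; on fork when fully in). z up.
- lamp1: lamp: black upright box, white light panel on its own +x side, dark ribs on the other; shoe 50 (x) x 52 (y) x 26 mm high, on it a housing 40 (x) x 52 (y), total height 80 mm, weight low down; 0.19-0.34 kg. Origin: centre of the underside, z up. In the underside two holes at y = +14 and -14 mm, 12 mm wide, 26 deep. Good grip: the housing front to back (40 mm), about 55 mm up. May be absent.
- lamp2: lamp: black upright box, white light panel on its own +x side, dark ribs on the other; shoe 50 (x) x 52 (y) x 26 mm high, on it a housing 40 (x) x 52 (y), total height 80 mm, weight low down; 0.19-0.34 kg. Origin: centre of the underside, z up. In the underside two holes at y = +14 and -14 mm, 12 mm wide, 26 deep. Good grip: the housing front to back (40 mm), about 55 mm up. May be absent.
- lamp3: lamp: black upright box, white light panel on its own +x side, dark ribs on the other; shoe 50 (x) x 52 (y) x 26 mm high, on it a housing 40 (x) x 52 (y), total height 80 mm, weight low down; 0.19-0.34 kg. Origin: centre of the underside, z up. In the underside two holes at y = +14 and -14 mm, 12 mm wide, 26 deep. Good grip: the housing front to back (40 mm), about 55 mm up. May be absent.
- lamp1_face (a point): centre of lamp1's light panel: 20 mm along its own +x and 53 mm above its underside.
- lamp2_face (a point): centre of lamp2's light panel: 20 mm along its own +x and 53 mm above its underside.
- lamp3_face (a point): centre of lamp3's light panel: 20 mm along its own +x and 53 mm above its underside.
- jar: bystander: closed amber jar, 70 mm wide, 100 mm tall, on a round wooden plinth (120 mm wide, 30 mm high) beyond the fork. Origin: centre of its underside.
- water: bystander: clear water bottle, 64 mm wide, 190 mm tall. Origin: centre of its underside.
- camera: bystander: compact camera 80 x 115 x 72 mm on the table. Origin: underside of its body.
There are look-alikes about, which are no part of the job. What is shaped like the lamp1 but blue is not meant.

How it is judged:
On the way, in this order (a step that is already met when the one before it is completed fails the run):
1. the bar is home against its stop (value of joint bar below 0.015 rad), for 0.2 s.
2. the pin is down through both ears and the bar's eye, its collar on the fork (value of joint bar below 0.015 rad and distance between pin and fork below 0.005 m and angle between pin's own z axis and vertical below 0.1 rad), for 0.3 s.
3. every lamp is seated on its pegs, facing the far side ((distance between lamp1 and seat1 below 0.005 m or distance between lamp1 and seat2 below 0.005 m or distance between lamp1 and seat3 below 0.005 m) and x of each of lamp1_face, lamp2_face, lamp3_face in the frame of seat2 above 0.01 m and angle between each of lamp1, lamp2, lamp3's own z axis and vertical below 0.1 rad and linear speed of each of lamp1, lamp2, lamp3 below 0.02 m/s and (distance between lamp2 and seat1 below 0.005 m or distance between lamp2 and seat2 below 0.005 m or distance between lamp2 and seat3 below 0.005 m) and (distance between lamp3 and seat1 below 0.005 m or distance between lamp3 and seat2 below 0.005 m or distance between lamp3 and seat3 below 0.005 m)), for 0.3 s.
At the end, for the whole second after the job is handed in: The bar is home (joint under 0.015 rad), the pin's origin is within 5 mm of fork and the pin upright within 0.1 rad, each present lamp's origin is within 5 mm of one of the three seats, upright within 0.1 rad, its light panel on the bar's far side (+x), everything released and at rest (all of step 2 and all of step 3 and linear speed of pin below 0.02 m/s); the robot touches nothing.
It fails at once if the amber jar is shifted or tipped (distance of jar from where it was at the start of the episode above 0.03 m or angle between jar's own z axis and vertical above 0.4 rad).
It fails at once if the water bottle is shifted or tipped (distance of water from where it was at the start of the episode above 0.03 m or angle between water's own z axis and vertical above 0.4 rad).
It fails at once if the camera is shifted or tipped (distance of camera from where it was at the start of the episode above 0.03 m or angle between camera's own z axis and vertical above 0.4 rad).
Of lamp1, lamp2, lamp3 only 2 to 3 are there at a start; the rules pass over those that are not, and their reading is None.
At some moment in a run one of lamp1, lamp2, lamp3 may be knocked a few centimetres aside while the robot is not near it.
It also fails if it takes over 208 s, if anything falls off the work surface, if the arm or the gripper's body presses on something with over 40 N, if the wrist force passes 120 N, or if a joint passes its speed limit or range.

ROBOT

A 7-joint arm with a two-finger parallel gripper is mounted at the origin on the work surface. World frame = base frame: x ahead of the robot, y to its left, z up, the work surface at z = 0. Lengths are in m, angles in rad, forces in N, time in s.
With the tool pointing down it reaches from about 0.425 to 0.95 m from the base axis. Payload 16.7 kg.
Tool frame: the origin (TCP) lies midway between the tips of the shut fingers; the grasp point (between the pads) lies 19 mm behind it; z points along the fingers, x is the direction in which the jaws open and shut, and the axes are right-handed (so a half turn about z gives the same grasp; the last joint's range is limited). The gripper opens to 94 mm and grips with 3 to 60 N. Pads are 16 mm wide; open, the fingers measure 119 mm over their backs; the gripper's body (75 mm by 177 mm) begins 78 mm behind the grasp point.
Start: joints at [1.014, 0.426, 0.074, 1.606, -0.034, 1.111, -0.067], TCP at [0.268, -0.62, 0.205] pointing down, gripper open.
Joint ranges: [-2.85, 2.85], [-0.5, 2.14], [-1.23, 1.37], [0.21, 2.46], [-1.02, 4.16], [0.16, 2.05], [-2.73, 2.73]. Speed limits (rad/s): [1.89, 1.89, 2.39, 2.39, 3.01, 3.01, 3.01].

INTERFACE

Orientations are given as a 3x3 rotation matrix whose columns are the frame's x, y, z axes.
In Python, from station import * gives the robot as it stands.
- The arm moves only by the tool play_rows, never from a script. Its argument "steps" is a list of rows, each a list of 5 numbers: the shift along the world's x, y, z in units of 0.1 m (1.0 is 0.1 m), then the turn about the world's z in units of 60 degrees (1.0 is 60 degrees), then the opening in per cent of the stroke, from 0 (shut) to 100 (fully open). In form: [[dx, dy, dz, yaw, fingers], ...]. A call has 1 to 10 rows; each row is the pose to reach, as a shift and turn from the pose commanded when the call began; what a row does not reach only later rows make up. A row lasts 1/10 s, in which the tool goes at most 50 mm and 8.59 degrees, less where a joint would pass 70% of its speed; a pose out of reach is approached as far as the arm can. A call with a number of a shift or a turn outside -1 to 1 is refused whole. A call with a gripper value outside its range is refused whole. The fingers move at their own pace and stop on an object; "force" is the grip in N (left out, the last holds). Time passes only in rows, so rows that repeat a pose let the fingers close. It gives the time, the measured TCP pose, the force and the opening at its end, in the units of the state.
- sense(): the state, without advancing time (a new reading comes with each control period).
- grab_frame(name): name is "scene" or "top" or "wrist"; returns a dict with "frame" (400x640x3 uint8, red, green, blue), "z_map" (400x640 float32, m along the optical axis (not along the pixel's ray), 0 where there is no reading), "fovy" (degrees; the focal length in pixels is half the picture's height over the tangent of half this angle, whatever the lens; pixels are square), "cx", "cy" (the principal point, pixels), "extrinsics" (4x4, takes a point from world to camera coordinates). Camera axes: x right, y down, z forward; pixel columns grow to the right and rows downward; lengths in m; the calibration is good to about 2 mm. A picture is of the moment at which its call begins.
- finish_job(): hands the job in, once; it reports no verdict.
The state is a dict: "time": time; "joint_pos": joint angles; "joint_vel": joint speeds; "effort": joint torques, N m; "position": TCP position; "eef_rot": TCP orientation; "ft_force": force on the tool from outside, world axes, zero at the start; "torque": the same for the moment, N m; "grip_width": finger opening in m.
Only numpy, scipy, OpenCV 4.12 (cv2) and the standard library are available. Lean on these libraries where they do the work, as an engineer would, in place of code of your own. Each camera call takes 0.05 s, during which the arm holds its last target.

## Working session

There is one attempt and no reset: what is moved stays moved. The work goes in short steps, Python scripts to look and compute and a tool call to move; the robot and the scene stay as the last step left them, time stands still between calls to the robot, and variables do not carry over. Pictures are saved under pics/ and viewed, and the job is handed in when it is done.

Besides the shell and the picture viewer there is one more tool, called after "Request:" as a command line: name --pt "numbers of a row" for each row, then --argument value for the rest. play_rows: Moves the arm, as the interface text tells. Its arguments: {"type":"object","properties":{"steps":{"type":"array"},"force":{"type":"number"}},"required":["steps"]}

```bash
ls; mkdir -p pics; cat > h.py <<'E'
from station import *
import numpy as np, cv2
def snap(name,tag):
    d=grab_frame(name); np.savez('pics/'+tag+'.npz',**d)
    cv2.imwrite('pics/'+tag+'.png',d['frame'][:,:,::-1]); return d
def load(tag):
    d=np.load('pics/'+tag+'.npz'); return {k:d[k] for k in d.files}
def px(d,u,v,z=None,h=None):
    f=200/np.tan(np.radians(float(d['fovy']))/2)
    E=d['extrinsics']; R=E[:3,:3]; t=E[:3,3]
    ray=np.array([(u-d['cx'])/f,(v-d['cy'])/f,1.0])
    if h is None:
        if z is None: z=d['z_map'][int(round(v)),int(round(u))]
        return R.T@(ray*z-t)
    c=-R.T@t; w=R.T@ray; return c+w*(h-c[2])/w[2]
def cloud(d):
    f=200/np.tan(np.radians(float(d['fovy']))/2)
    v,u=np.mgrid[0:400,0:640]; z=d['z_map']
    P=np.stack([(u-d['cx'])/f*z,(v-d['cy'])/f*z,z],-1)
    E=d['extrinsics']; return (P-E[:3,3])@E[:3,:3]
def proj(d,p):
    f=200/np.tan(np.radians(float(d['fovy']))/2)
    E=d['extrinsics'];q=E[:3,:3]@np.array(p)+E[:3,3]
    return q[0]/q[2]*f+d['cx'],q[1]/q[2]*f+d['cy']
def crop(d,tag,u0,v0,u1,v1,s):
    im=d['frame'][v0:v1,u0:u1,::-1]
    cv2.imwrite('pics/'+tag+'.png',cv2.resize(im,None,fx=s,fy=s,interpolation=cv2.INTER_CUBIC))
E
python3 - <<'E'
from h import *
s=sense(); print(s['time'],s['position'],s['eef_rot'],s['grip_width'])
for n in ('scene','top','wrist'):
    d=snap(n,n+'0'); E=d['extrinsics']; print(n,d['fovy'],-E[:3,:3].T@E[:3,3], E[2,:3])
E
```

```text
pics
0.0 [ 0.26748884 -0.6192667   0.20479613] [[ 3.96512167e-01 -9.18029288e-01 -5.72662666e-04]
 [-9.18028615e-01 -3.96512572e-01  1.11470280e-03]
 [-1.25039776e-03  8.37274917e-05 -9.99999215e-01]] 0.0939713186617612
scene 48.743644369118414 [1.14208794 0.26074203 0.99581423] [-0.50353476 -0.27641059 -0.81856577]
top 57.96193654414649 [ 0.4643292  -0.04093041  1.15952271] [ 0.09219496 -0.03135659 -0.99524713]
wrist 62.593741208313936 [ 0.34387574 -0.58818426  0.38445748] [-0.25779981 -0.10978815 -0.95994053]
```

View pics/top0.png

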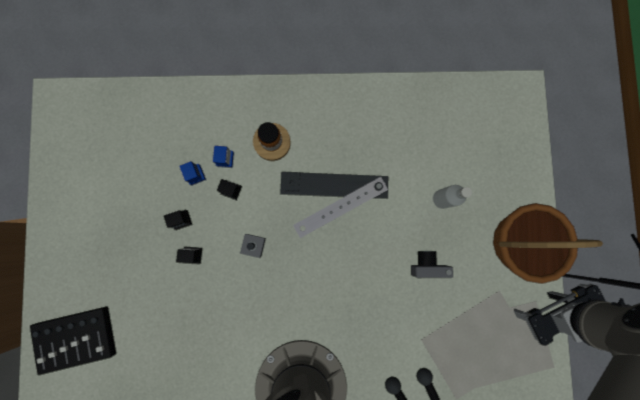

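View pics/scene0.png

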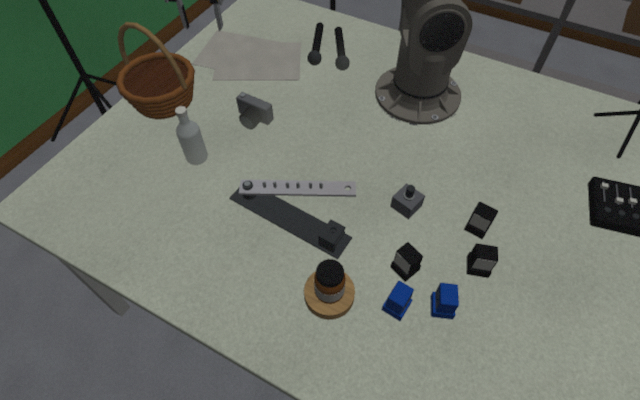

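View pics/wrist0.png

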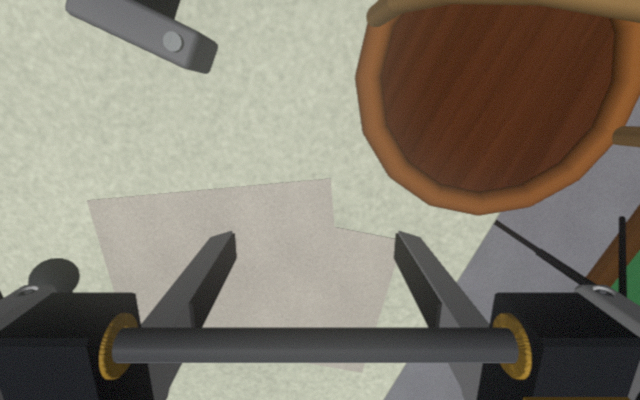

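Top view: three black lamps at about (230,188), (178,219) and (189,255). The blue look-alikes are at (192,173) and (224,156), so I reject them. The block and pin are at (252,245), the pivot at (380,186), the bar's free end at (303,228) and the fork at (292,184). I'll look closer next.

```bash
python3 - <<'E'
from h import *
d=load('top0'); crop(d,'c1',150,130,290,280,5); crop(d,'c2',270,150,410,250,5)
s=load('scene0'); crop(s,'c3',380,170,520,330,4); crop(s,'c4',220,160,370,270,5)
E
```

```text
(no output)
```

View pics/c1.png

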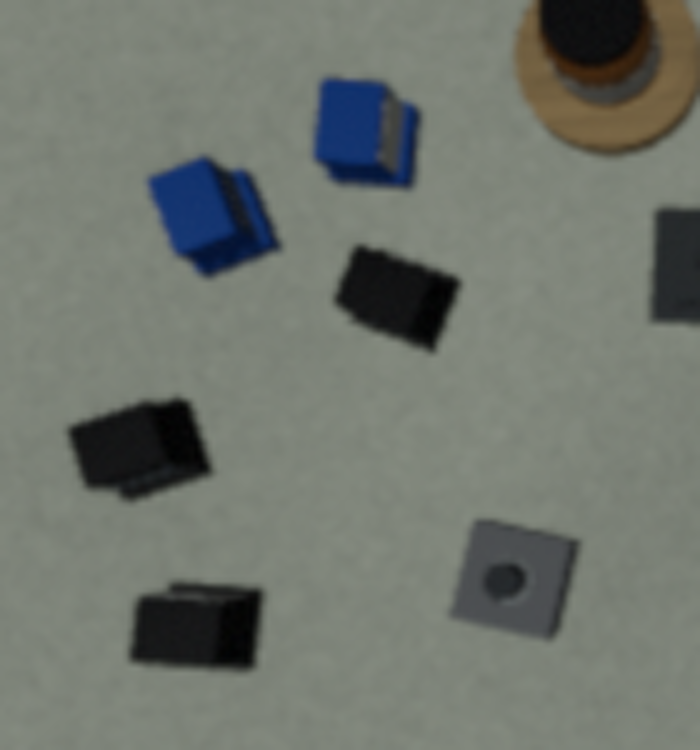

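View pics/c2.png

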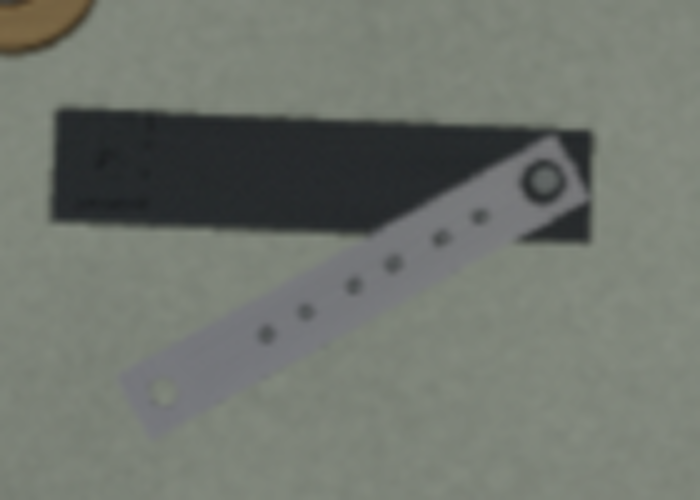

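View pics/c3.png

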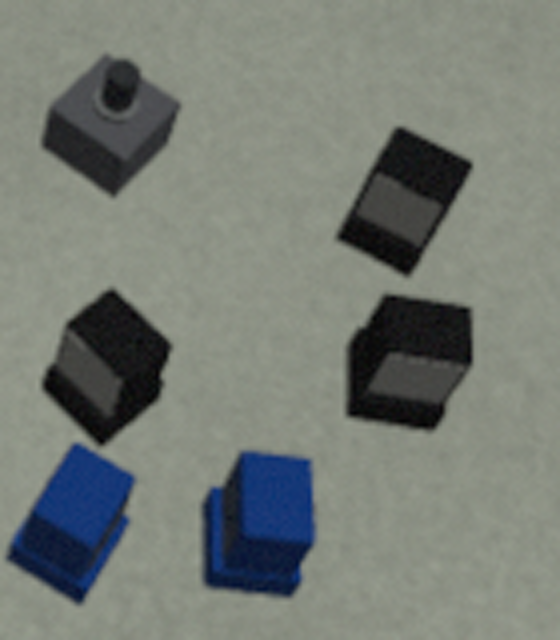

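View pics/c4.png

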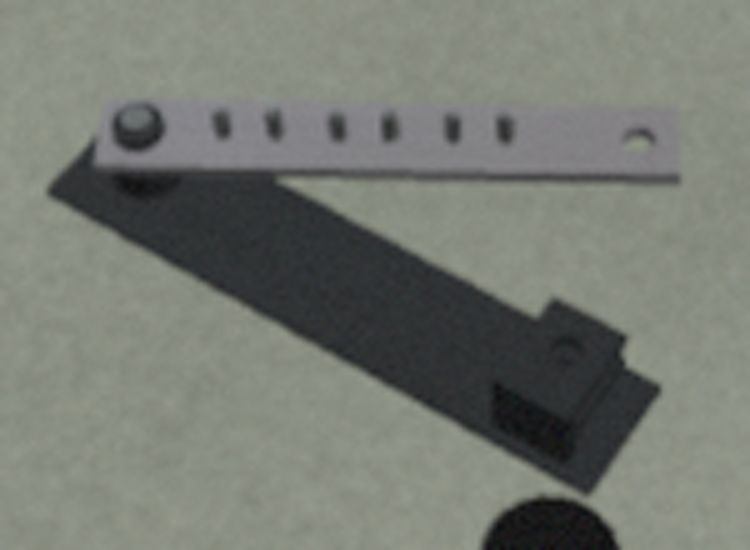

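```bash
python3 - <<'E'
from h import *
t=load('top0'); s=load('scene0')
P=cloud(t)
print('table',P[300,250],P[300,200])
# bar points
def tp(c,o,h): # crop px
    return np.round(px(t,o[0]+(c[0]+.5)/5-.5,o[1]+(c[1]+.5)/5-.5,h=h),4)
o=(270,150)
print('pivot top',tp((544,180),o,.048),'eye',tp((163,391),o,.041))
for c in [(266,334),(306,312),(354,286),(394,264),(442,239),(480,216)]: print('peg',tp(c,o,.061))
print('plate corners',[tp(c,o,.006) for c in [(57,108),(592,131),(590,242),(52,220)]])
print('forkhole',tp((105,158),o,.052))
def sp(c,o,k,h): return np.round(px(s,o[0]+(c[0]+.5)/k-.5,o[1]+(c[1]+.5)/k-.5,h=h),4)
o=(220,160)
print('S pivot',sp((137,118),o,5,.048),'eye',sp((638,138),o,5,.041),'fork',sp((567,349),o,5,.052))
print('S plate',[sp(c,o,5,.006) for c in [(660,388),(590,493),(50,190)]])
for c in [(222,112),(274,112),(337,116),(389,116),(452,118),(505,118)]: print('peg',sp(c,o,5,.061))
# pin, block
print('T pin top',tp((505,580),(150,130),.083),'block top',[tp(c,(150,130),.046) for c in [(476,520),(578,541),(552,638),(452,617)]])
print('S pin top',sp((124,72),(380,170),4,.083))
# lamps top clouds
for tag,d in (('T',t),('S',s)):
    C=cloud(d); Z=C[...,2]; rgb=d['frame'].astype(int)
    m=((Z>.070)&(Z<.088)&(C[...,1]>.1)&(C[...,1]<.5)&(C[...,0]>.3)&(C[...,0]<.8)).astype(np.uint8)
    n,l,st,ce=cv2.connectedComponentsWithStats(m)
    for i in range(1,n):
        if st[i,4]<30: continue
        p=C[l==i]; r=cv2.minAreaRect((p[:,:2]*1000).astype(np.float32))
        print(tag,st[i,4],ce[i].round(),rgb[l==i].mean(0).round(),np.round(r[0],1),np.round(r[1],1),round(r[2],1),p[:,2].mean().round(4))
for n,u,v in (('jar',268,130),('cam',430,270),('wat',455,193)): print(n,P[v,u])
E
```

```text
table [ 0.26407527  0.15101012 -0.00130369] [ 0.26908764  0.30665649 -0.0031124 ]
pivot top [ 0.6084 -0.2593  0.048 ] eye [ 0.4841 -0.0186  0.041 ]
peg [ 0.5165 -0.0825  0.061 ]
peg [ 0.5293 -0.1073  0.061 ]
peg [ 0.5444 -0.1372  0.061 ]
peg [ 0.5572 -0.1622  0.061 ]
peg [ 0.5718 -0.1923  0.061 ]
peg [ 0.5854 -0.2163  0.061 ]
plate corners [array([0.6686, 0.0459, 0.006 ]), array([ 0.6451, -0.3003,  0.006 ]), array([ 0.5727, -0.2956,  0.006 ]), array([0.596 , 0.0505, 0.006 ])]
forkhole [0.6284 0.0134 0.052 ]
S pivot [ 0.605 -0.261  0.048] eye [ 0.4836 -0.0194  0.041 ] fork [0.6256 0.0114 0.052 ]
S plate [array([0.5983, 0.0525, 0.006 ]), array([0.6696, 0.0485, 0.006 ]), array([ 0.6454, -0.2982,  0.006 ])]
peg [ 0.5875 -0.2162  0.061 ]
peg [ 0.5743 -0.1918  0.061 ]
peg [ 0.5606 -0.1609  0.061 ]
peg [ 0.5474 -0.1366  0.061 ]
peg [ 0.5326 -0.1064  0.061 ]
peg [ 0.5192 -0.0817  0.061 ]
T pin top [0.4354 0.1336 0.083 ] block top [array([0.4713, 0.1568, 0.046 ]), array([0.4568, 0.0949, 0.046 ]), array([0.3986, 0.1115, 0.046 ]), array([0.4131, 0.1718, 0.046 ])]
S pin top [0.4361 0.1371 0.083 
[... 343 characters left out ...]
] 88.5 0.0816
T 258 [186. 256.] [27. 28. 28.] [410.5 325.1] [52.6 40.5] 83.9 0.0791
S 70 [410. 190.] [39. 41. 43.] [438.9 137.6] [20.6 20.7] 60.0 0.0798
S 322 [485. 212.] [31. 32. 31.] [414.1 327. ] [51.5 42.2] 84.2 0.0787
S 385 [409. 255.] [30. 30. 30.] [615.6 205.1] [52.8 42. ] 69.2 0.0788
S 385 [486. 253.] [29. 29. 29.] [525.2 362.3] [41.5 52.1] 18.2 0.0786
S 431 [400. 294.] [ 25.  54. 110.] [716.2 225. ] [40.9 52.7] 84.3 0.0792
S 442 [448. 295.] [ 22.  52. 107.] [667.  320.5] [53.8 42.3] 18.2 0.0788
S 35 [339. 292.] [79. 74. 69.] [774.3 106.7] [ 4.9 31.2] 75.5 0.0791
jar [0.76864289 0.07189143 0.12997321]
cam [ 0.34577838 -0.40071548  0.0661422 ]
wat [ 0.56908735 -0.46000267  0.14354289]
```

```bash
python3 - <<'E'
from h import *
s=load('scene0'); C=cloud(s); g=s['frame'].mean(2)
for n,c in (('A',(.613,.204)),('B',(.5235,.3615)),('C',(.412,.326))):
    D=C[...,:2]-np.array(c); m=(np.hypot(D[...,0],D[...,1])<.036)&(C[...,2]>.034)&(C[...,2]<.07)&(g>45)
    p=C[m]; q=p[:,:2]-c; mm=q.mean(0); print(n,m.sum(),p.mean(0).round(4),mm.round(4),np.degrees(np.arctan2(mm[1],mm[0])), np.median(g[m]))
    r=cv2.fitLine(q.astype(np.float32),cv2.DIST_HUBER,0,.01,.01).ravel(); print(r, np.degrees(np.arctan2(r[1],r[0])))
E
```

```text
A 126 [0.6324 0.1983 0.0521] [ 0.0194 -0.0057] -16.466778089947177 66.0
[ 0.38140407  0.92440844  0.01820057 -0.00991049] 67.579315
B 160 [0.5424 0.3689 0.0532] [0.0189 0.0074] 21.28166038825997 69.0
[ 0.31840965 -0.9479532   0.02133409  0.00343534] -71.43323
C 171 [0.4331 0.3255 0.0522] [ 0.0211 -0.0005] -1.4837371744536776 67.66666666666667
[ 0.10645381  0.99431765  0.02100917 -0.00336875] 83.88906
```

Per the depth cloud, all three panels face +x, with lamp yaws of about -22°, +18° and -6°. The lamps are at A (0.613,0.204), B (0.524,0.362) and C (0.412,0.326). The rig's pivot is at (0.607,-0.260), the fork at (0.627,0.0125) and its yaw is about -4°. The checks agree: pivot to eye measures 0.271 and the panels sit 20 mm out. Next I travel to the push start.

Request:
play_rows --pt "0.1 0.3 0 0.14 0" --pt "0.2 0.65 0 0.28 0" --pt "0.3 1.0 0 0.42 0" --force 20

```text
time: 0.45
position: [0.2977, -0.5183, 0.205]
eef_rot: [[0.753, -0.658, -0.001], [-0.658, -0.753, 0.0], [-0.001, 0.0, -1.0]]
ft_force: [0.5, -1.3, -0.0]
grip_width: 0.0735
```

Request:
play_rows --pt "0.1 0.3 0 0.14 0" --pt "0.2 0.65 0 0.28 0" --pt "0.3 1.0 0 0.42 0"

```text
time: 0.75
position: [0.3278, -0.4182, 0.2053]
eef_rot: [[0.962, -0.274, -0.0], [-0.274, -0.962, 0.0], [-0.0, 0.0, -1.0]]
ft_force: [-0.0, -0.2, -1.1]
grip_width: 0.049
```

Request:
play_rows --pt "0.1 0.35 0 0.16 0" --pt "0.2 0.7 0 0.16 0" --pt "0.3 1.0 0 0.16 0"

```text
time: 1.05
position: [0.3577, -0.3179, 0.2054]
eef_rot: [[0.993, -0.114, -0.0], [-0.114, -0.993, 0.0], [-0.0, -0.0, -1.0]]
ft_force: [1.0, 0.2, 0.5]
grip_width: 0.0252
```

Request:
play_rows --pt "0.1 0.35 0 0 0" --pt "0.2 0.7 0 0 0" --pt "0.3 1.0 0 0 0"

```text
time: 1.35
position: [0.3877, -0.2179, 0.2055]
eef_rot: [[0.993, -0.115, -0.0], [-0.115, -0.993, -0.0], [-0.0, 0.0, -1.0]]
ft_force: [-0.1, 0.1, 0.1]
grip_width: 0.0023
```

Request:
play_rows --pt "0.2 0.35 0 0 0" --pt "0.4 0.7 0 0 0" --pt "0.6 1.0 0 0 0" --pt "0.6 1.0 0 0 0" --pt "0.6 1.0 0 0 0"

```text
time: 1.85
position: [0.4477, -0.1191, 0.2053]
eef_rot: [[0.993, -0.114, -0.001], [-0.114, -0.993, 0.0], [-0.001, -0.0, -1.0]]
ft_force: [0.4, -0.6, -1.2]
grip_width: 0.0009
```

Request:
play_rows --pt "0 0.3 -0.4 0 0" --pt "0 0.3 -0.9 0 0" --pt "0 0.3 -0.9 0 0"

```text
time: 2.15
position: [0.4438, -0.0898, 0.1112]
eef_rot: [[0.993, -0.116, -0.008], [-0.116, -0.993, 0.002], [-0.008, -0.001, -1.0]]
ft_force: [-0.3, -0.7, 1.8]
grip_width: 0.0006
```

```bash
python3 - <<'E'
from h import *
snap('wrist','w1')
E
```

```text
(no output)
```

View pics/w1.png

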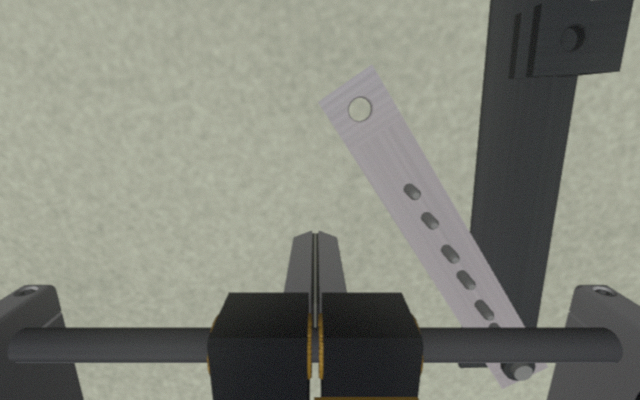

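The wrist view shows the eye at (360,109), the fork hole at (572,38) and the fingertips at (316,233), on the robot's side of the bar. I'll lower and push.

Request:
play_rows --pt "0 0 -0.45 0 0" --pt "0 0 -0.91 0 0" --pt "0 0 -0.91 0 0"

```text
time: 2.5
position: [0.4457, -0.0905, 0.0225]
eef_rot: [[0.993, -0.117, -0.006], [-0.117, -0.993, 0.001], [-0.006, 0.0, -1.0]]
ft_force: [0.2, -0.4, 1.0]
grip_width: 0.0005
```

Request:
play_rows --pt "0.1 0.05 0 0 0" --pt "0.2 0.1 0 0 0" --pt "0.3 0.15 0 0 0" --pt "0.4 0.2 0 0 0" --pt "0.5 0.25 0 0 0" --pt "0.6 0.3 0 0 0" --pt "0.7 0.35 0 0 0" --pt "0.8 0.4 0 0 0"

```text
time: 3.3
position: [0.5284, -0.0492, 0.0244]
eef_rot: [[0.993, -0.116, -0.0], [-0.116, -0.993, -0.0], [-0.0, 0.0, -1.0]]
ft_force: [-0.4, -1.0, 0.0]
grip_width: 0.0004
```

```bash
python3 - <<'E'
from h import *
snap('wrist','w2')
E
```

```text
(no output)
```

View pics/w2.png

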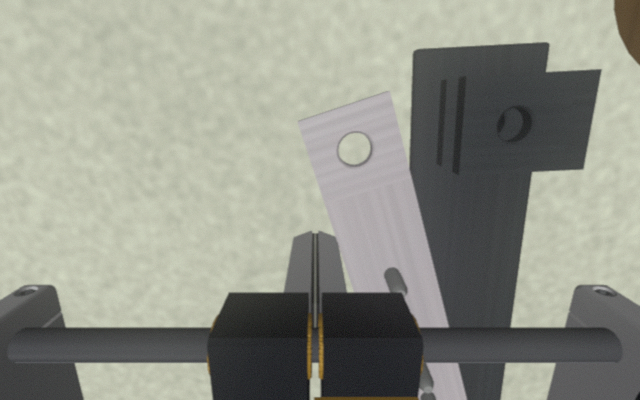

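Request:
play_rows --pt "0.1 0.02 0 0 0" --pt "0.2 0.04 0 0 0" --pt "0.3 0.06 0 0 0" --pt "0.4 0.08 0 0 0" --pt "0.5 0.1 0 0 0" --pt "0.54 0.1 0 0 0"

```text
time: 3.95
position: [0.5829, -0.0393, 0.0245]
eef_rot: [[0.993, -0.115, 0.0], [-0.115, -0.993, 0.0], [0.0, -0.0, -1.0]]
ft_force: [-1.8, 0.5, -0.3]
grip_width: 0.0005
```

Request:
play_rows --pt "0.02 0 0 0 0" --pt "0.04 0 0 0 0" --pt "0.06 0 0 0 0"

```text
time: 4.25
position: [0.5875, -0.0395, 0.0245]
eef_rot: [[0.993, -0.116, -0.0], [-0.116, -0.993, 0.0], [-0.0, -0.0, -1.0]]
ft_force: [-1.6, 1.4, 0.8]
grip_width: 0.0005
```

Request:
play_rows --pt "0.02 0 0 0 0" --pt "0.04 0 0 0 0"

```text
time: 4.45
position: [0.588, -0.0396, 0.024]
eef_rot: [[0.993, -0.115, -0.007], [-0.115, -0.993, -0.001], [-0.007, 0.002, -1.0]]
ft_force: [-28.3, 2.7, 19.4]
grip_width: 0.0003
```

Request:
play_rows --pt "0.02 0 0 0 0" --pt "0.04 0 0 0 0"

```text
time: 4.65
position: [0.5882, -0.0396, 0.0234]
eef_rot: [[0.993, -0.115, -0.014], [-0.115, -0.993, -0.002], [-0.014, 0.003, -1.0]]
ft_force: [-51.3, 4.3, 38.9]
grip_width: 0.0004
```

```bash
python3 - <<'E'
from h import *
snap('wrist','w3');s=sense();print(s['position'],s['ft_force'])
E
```

```text
[ 0.58810545 -0.03959045  0.02325657] [-40.5515262    3.32964203  23.87065879]
```

View pics/w3.png

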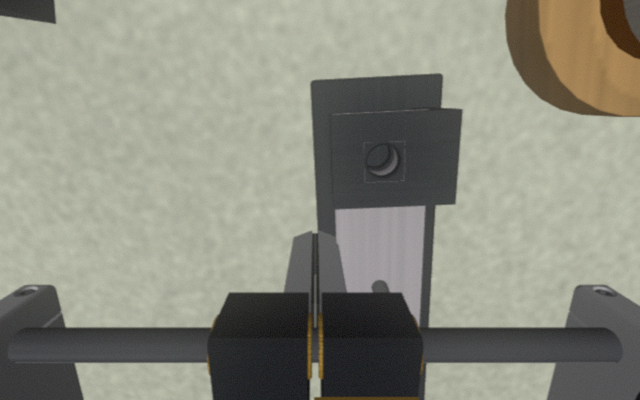

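The bar is at its stop: the force rises at x = 0.588, and the edge plus the finger half-thickness matches the predicted home. I'll back off and measure the fork from above.

Request:
play_rows --pt "-0.3 0 0 0 0" --pt "-0.3 0 0.5 0 0" --pt "-0.1 0 1.0 0 30" --pt "0.2 -0.1 1.0 0 60" --pt "0.3 -0.3 1.0 0 60" --pt "0.3 -0.3 1.0 0.03 60" --pt "0.3 -0.3 1.0 0.03 60"

```text
time: 5.4
position: [0.6254, -0.07, 0.1243]
eef_rot: [[0.996, -0.084, -0.0], [-0.084, -0.996, 0.0], [-0.0, -0.0, -1.0]]
ft_force: [0.2, -0.1, -0.0]
grip_width: 0.0373
```

```bash
python3 - <<'E'
from h import *
d=snap('wrist','w4');s=sense();print(s['position'],s['ft_force'],s['grip_width'])
E
```

```text
[ 0.62521889 -0.06935144  0.1242478 ] [ 0.04794849  0.33625067 -0.06629595] 0.04078864734928974
```

View pics/w4.png

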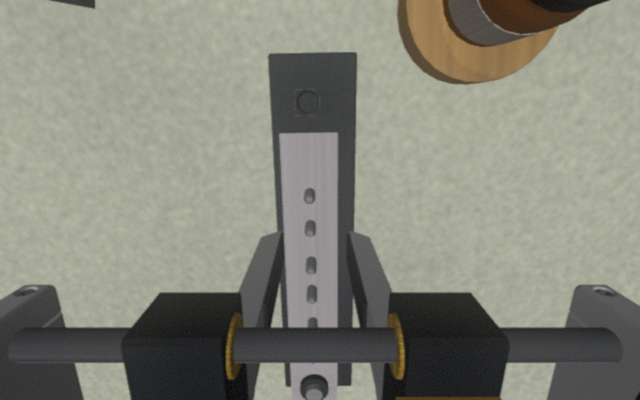

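```bash
python3 - <<'E'
from h import *
d=load('w4'); crop(d,'w4c',260,45,370,165,6); t=snap('top','t1'); crop(t,'t1c',270,150,410,220,5)
print(px(d,282.,131,h=.041))
E
```

```text
[ 0.60582148 -0.00952688  0.041     ]
```

View pics/w4c.png

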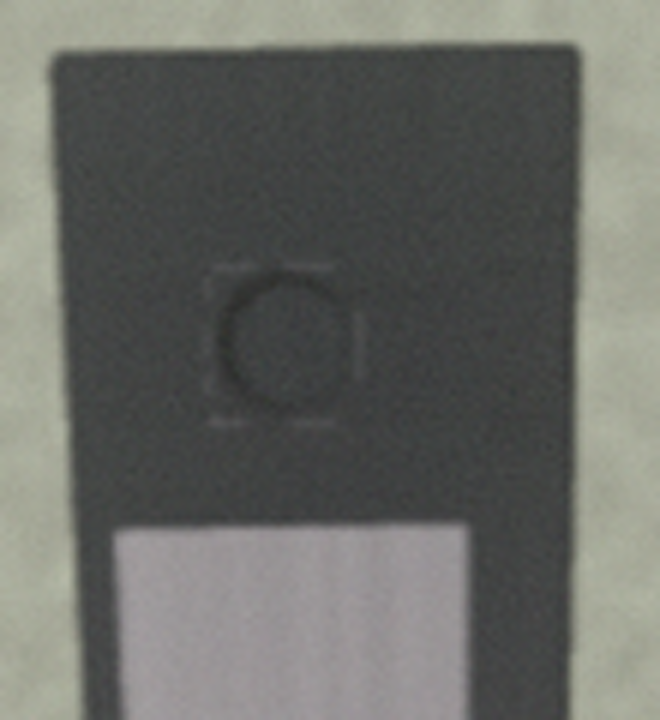

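View pics/t1c.png

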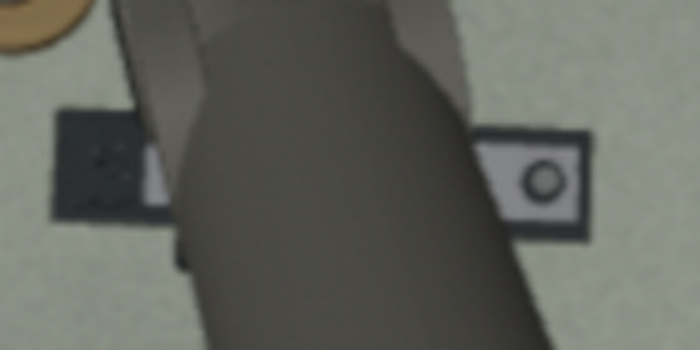

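```bash
python3 - <<'E'
from h import *
d=load('w4')
print('fork',px(d,307.25,102.0,h=.052))
print('plate far corners',px(d,260+(55+.5)/6-.5,45+(58+.5)/6-.5,h=.006),px(d,260+(578+.5)/6-.5,45+(48+.5)/6-.5,h=.006))
print('ear near edge',px(d,260+115/6-.5,45+526/6-.5,h=.052),px(d,260+468/6-.5,45+524/6-.5,h=.052))
for y,x in ((191,309),(224,310),(262,311),(290,311)): print('peg top',px(d,x,y,h=.061))
# joint plane: finger tips opening center? pivot
print('pivot',px(d,314,382,h=.048))
E
```

```text
fork [0.62784861 0.01056398 0.052     ]
plate far corners [0.59828609 0.05153938 0.006     ] [0.67101748 0.04657846 0.006     ]
ear near edge [ 0.60437165 -0.00933307  0.052     ] [ 0.64857183 -0.01288787  0.052     ]
peg top [ 0.62335809 -0.05462545  0.061     ]
peg top [ 0.62170295 -0.0815023   0.061     ]
peg top [ 0.61954637 -0.1145114   0.061     ]
peg top [ 0.61724072 -0.1403345   0.061     ]
pivot [ 0.61027637 -0.24944421  0.048     ]
```

Request:
play_rows --pt "-0.3 0.3 0.2 0 60" --pt "-0.7 0.6 0.4 0 60" --pt "-1.0 0.9 0.6 0 60"

```text
time: 5.8
position: [0.5238, 0.021, 0.1841]
eef_rot: [[0.996, -0.085, -0.001], [-0.085, -0.996, -0.0], [-0.001, 0.0, -1.0]]
ft_force: [-0.2, 1.4, 1.2]
grip_width: 0.0565
```

Request:
play_rows --pt "-0.3 0.1 0 0 60" --pt "-0.6 0.3 0 0 60" --pt "-0.85 0.4 0 0 60" --pt "-0.85 0.4 0 0 60" --pt "-0.85 0.4 0 0 60"

```text
time: 6.3
position: [0.441, 0.0601, 0.1845]
eef_rot: [[0.996, -0.084, 0.001], [-0.084, -0.996, -0.001], [0.001, 0.001, -1.0]]
ft_force: [0.4, 0.1, -0.1]
grip_width: 0.0566
```

```bash
python3 - <<'E'
from h import *
d=snap('wrist','w5');s=sense();print(s['position'],s['ft_force'],s['grip_width'])
t=snap('top','t2')
E
```

```text
[0.44148141 0.05989101 0.18438133] [ 0.61473783 -0.11954256  0.29196544] 0.05653452578735844
```

View pics/w5.png

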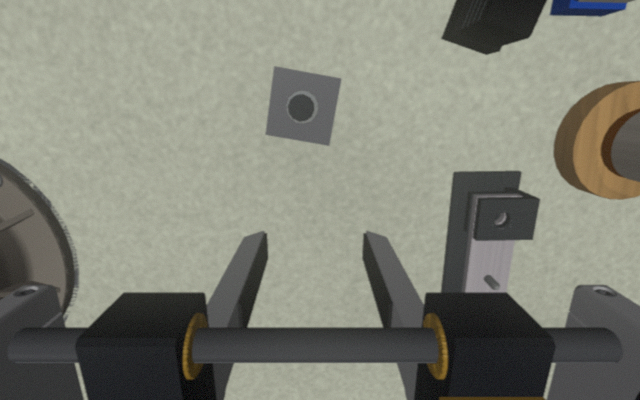

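View pics/t2.png

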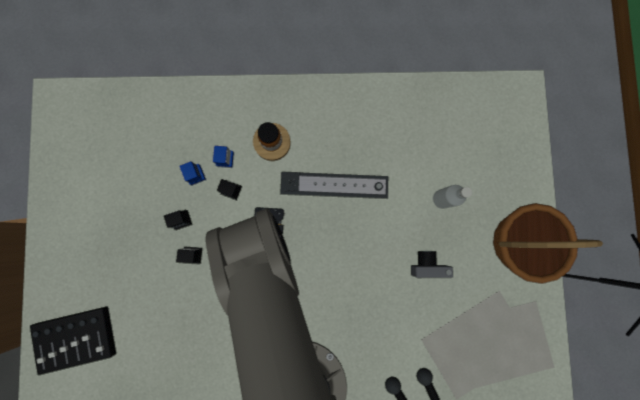

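```bash
python3 - <<'E'
from h import *
d=load('w5'); crop(d,'w5c',260,60,350,150,6)
t=load('t2'); crop(t,'t2c',270,160,400,210,6)
E
```

```text
(no output)
```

View pics/w5c.png

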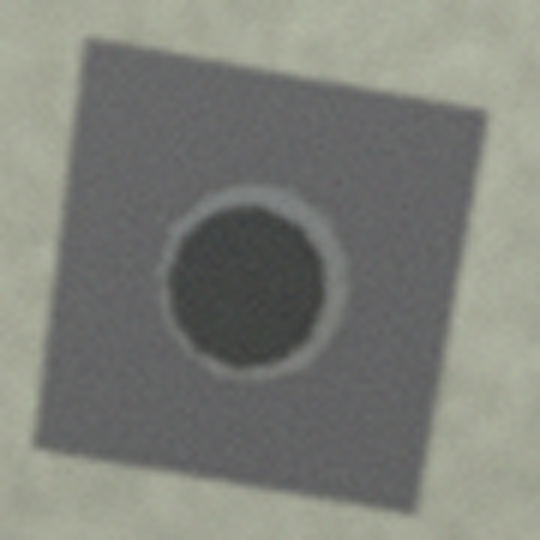

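View pics/t2c.png

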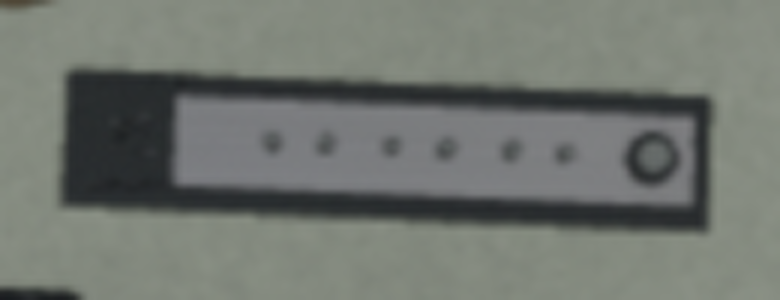

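```bash
python3 - <<'E'
from h import *
d=load('w5'); k=6
f=lambda c,h: px(d,260+(c[0]+.5)/k-.5,60+(c[1]+.5)/k-.5,h=h).round(4)
print('grip',f((246,286),.083),'collar',f((253,283),.051),'block',np.mean([f(c,.046) for c in [(87,38),(487,112),(414,512),(35,447)]],0))
t=load('t2')
for c in [(271,142),(325,144),(391,147),(446,149),(511,150),(565,154)]: print(px(t,270+(c[0]+.5)/6-.5,160+(c[1]+.5)/6-.5,h=.061).round(4))
print('pivot',px(t,270+(651+.5)/6-.5,160+(158+.5)/6-.5,h=.048).round(4))
E
```

```text
grip [0.437 0.137 0.083] collar [0.4368 0.1369 0.051 ] block [0.43705 0.1368  0.046  ]
[ 0.6189 -0.0608  0.061 ]
[ 0.6172 -0.0884  0.061 ]
[ 0.6148 -0.1222  0.061 ]
[ 0.6131 -0.1504  0.061 ]
[ 0.6117 -0.1838  0.061 ]
[ 0.6089 -0.2115  0.061 ]
pivot [ 0.6074 -0.2583  0.048 ]
```

Request:
play_rows --pt "-0.04 0.4 0 0 60" --pt "-0.04 0.77 0 0 60" --pt "-0.04 0.77 -0.4 0 60" --pt "-0.04 0.77 -0.7 0 60" --pt "-0.04 0.77 -0.7 0 60" --pt "-0.04 0.77 -0.7 0 60"

```text
time: 7.0
position: [0.4374, 0.137, 0.1144]
eef_rot: [[0.996, -0.085, -0.001], [-0.085, -0.996, 0.0], [-0.002, -0.0, -1.0]]
ft_force: [-0.8, -0.3, 0.9]
grip_width: 0.056
```

```bash
python3 - <<'E'
from h import *
d=snap('wrist','w6');s=sense();print(s['position'],s['ft_force'],s['grip_width'])
E
```

```text
[0.43793296 0.13707674 0.11513423] [0.23557019 0.21980798 0.35887952] 0.05650844102767277
```

View pics/w6.png

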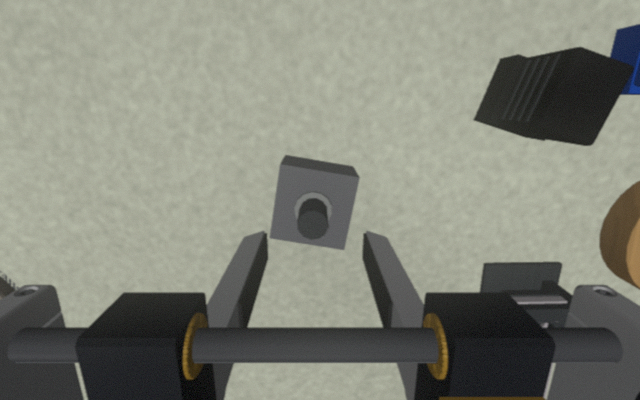

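The pin is centred between the fingers at (313,217). I'll descend and grip.

Request:
play_rows --pt "0 0 -0.3 0 60" --pt "0 0 -0.6 0 60" --pt "0 0 -0.6 0 60" --pt "0 0 -0.6 0 0" --pt "0 0 -0.6 0 0" --pt "0 0 -0.6 0 0" --pt "0 0 -0.6 0 0" --pt "0 0 -0.6 0 0" --force 40

```text
time: 7.85
position: [0.4375, 0.1369, 0.0547]
eef_rot: [[0.996, -0.085, 0.001], [-0.085, -0.996, 0.0], [0.001, -0.0, -1.0]]
ft_force: [-1.5, -0.8, 10.5]
grip_width: 0.021
```

```bash
python3 - <<'E'
from h import *
d=snap('wrist','w7');s=sense();print(s['position'],s['ft_force'],s['grip_width'])
E
```

```text
[0.4375002  0.13695039 0.05476848] [-1.99565563 -1.70527223 11.22664842] 0.021255167596852934
```

View pics/w7.png

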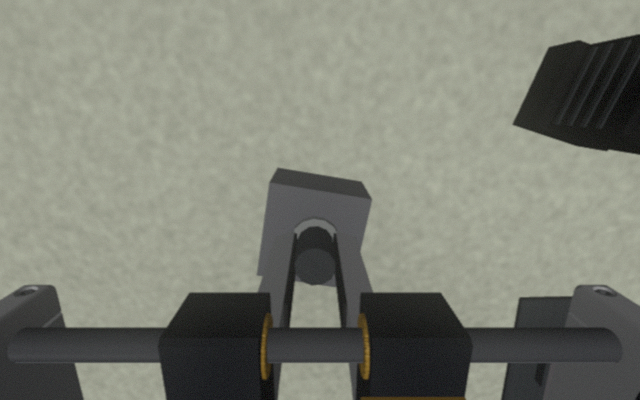

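Request:
play_rows --pt "0 0 0.2 0 0" --pt "0 0 0.5 0 0" --pt "0 0 0.8 0 0" --pt "0 0 0.8 0 0" --pt "0 0 0.8 0 0"

```text
time: 8.4
position: [0.4374, 0.1367, 0.1345]
eef_rot: [[0.996, -0.085, 0.001], [-0.085, -0.996, -0.0], [0.001, 0.0, -1.0]]
ft_force: [-0.2, 0.4, -0.3]
grip_width: 0.0215
```

Request:
play_rows --pt "0.3 -0.2 0 0 0" --pt "0.6 -0.4 0 0 0" --pt "0.95 -0.6 0 0 0"

```text
time: 8.7
position: [0.5322, 0.0759, 0.1329]
eef_rot: [[0.997, -0.084, -0.002], [-0.084, -0.997, -0.001], [-0.002, 0.001, -1.0]]
ft_force: [0.5, 0.4, -2.0]
grip_width: 0.0213
```

Request:
play_rows --pt "0.3 -0.2 0 0 0" --pt "0.6 -0.4 0 0 0" --pt "0.95 -0.65 0 0 0" --pt "0.95 -0.65 0 0 0" --pt "0.95 -0.65 0 0 0"

```text
time: 9.2
position: [0.6266, 0.0114, 0.1321]
eef_rot: [[0.996, -0.085, -0.003], [-0.085, -0.996, 0.0], [-0.003, -0.0, -1.0]]
ft_force: [-0.4, 0.6, -2.4]
grip_width: 0.0211
```

```bash
python3 - <<'E'
from h import *
d=snap('wrist','w8');s=sense();print(s['position'],s['ft_force'],s['grip_width'])
snap('scene','s8');crop(load('s8'),'s8c',280,150,400,280,5)
E
```

```text
[0.62614318 0.01230492 0.13255954] [-0.34082548 -0.86461505 -1.64437521] 0.021417207458148187
```

View pics/w8.png

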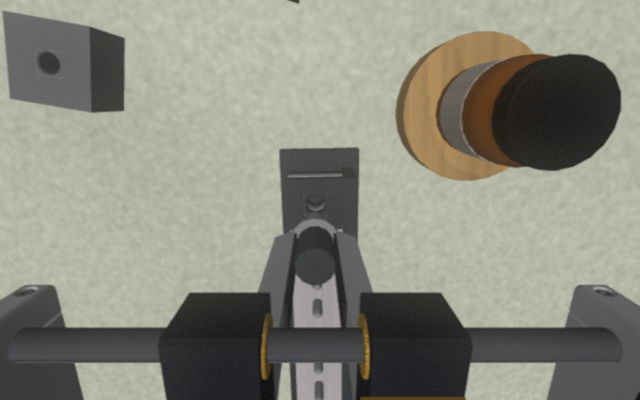

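View pics/s8c.png

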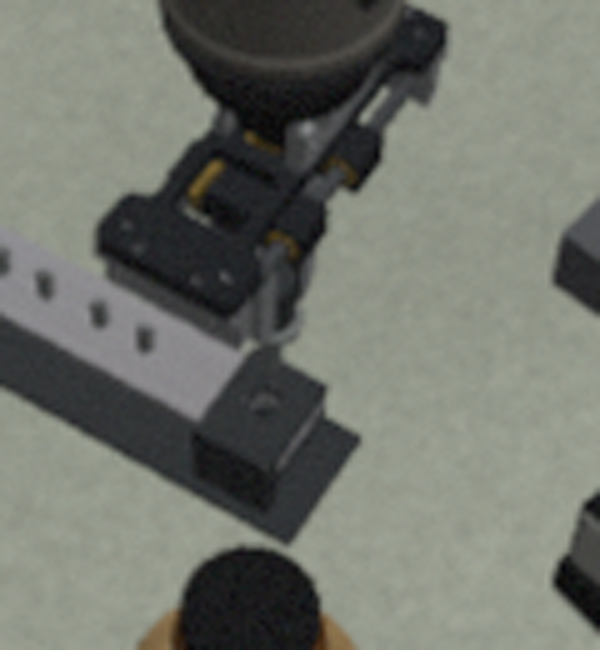

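```bash
python3 - <<'E'
from h import *
d=load('w8'); crop(d,'w8c',270,140,370,240,7)
E
```

```text
(no output)
```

View pics/w8c.png

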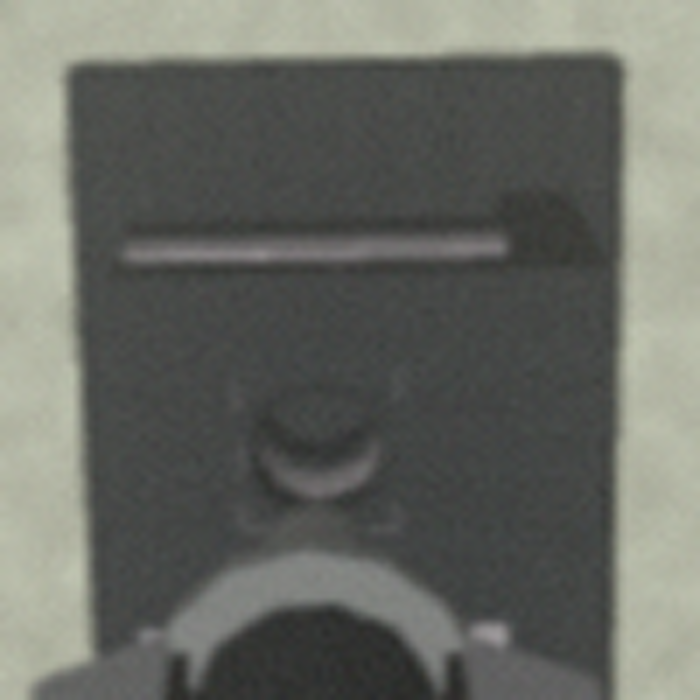

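```bash
python3 - <<'E'
from h import *
d=load('w8')
for c in ((319,443),(320,449)): print(px(d,270+(c[0]+.5)/7-.5,140+(c[1]+.5)/7-.5,h=.052).round(4))
# pin grip top centre at current height: gripped 
print(px(d,315,240,h=.1325-.0088+.005).round(4))
E
```

```text
[0.6277 0.0118 0.052 ]
[0.6278 0.0111 0.052 ]
[0.6278 0.0122 0.1287]
```

Request:
play_rows --pt "0.01 0 -0.1 0 0" --pt "0.01 0 -0.2 0 0" --pt "0.01 0 -0.25 0 0" --pt "0.01 0 -0.3 0 0" --pt "0.01 0 -0.34 0 0" --pt "0.01 0 -0.38 0 0" --pt "0.01 0 -0.42 0 0" --pt "0.01 0 -0.42 0 0"

```text
time: 10.1
position: [0.6279, 0.0119, 0.0916]
eef_rot: [[0.996, -0.084, -0.001], [-0.084, -0.996, 0.0], [-0.001, 0.0, -1.0]]
ft_force: [-0.9, -0.1, -1.3]
grip_width: 0.021
```

Request:
play_rows --pt "0 0 -0.04 0 0" --pt "0 0 -0.08 0 0" --pt "0 0 -0.12 0 0" --pt "0 0 -0.16 0 0" --pt "0 0 -0.16 0 0"

```text
time: 10.6
position: [0.6278, 0.0119, 0.0755]
eef_rot: [[0.996, -0.084, -0.001], [-0.084, -0.996, 0.0], [-0.001, 0.0, -1.0]]
ft_force: [-0.1, -0.8, -0.4]
grip_width: 0.0213
```

Request:
play_rows --pt "0 0 -0.04 0 0" --pt "0 0 -0.08 0 0" --pt "0 0 -0.12 0 0" --pt "0 0 -0.13 0 0" --pt "0 0 -0.13 0 0"

```text
time: 11.1
position: [0.6281, 0.012, 0.0629]
eef_rot: [[0.996, -0.084, -0.0], [-0.084, -0.996, 0.0], [-0.0, -0.0, -1.0]]
ft_force: [0.1, 0.3, 0.1]
grip_width: 0.0214
```

```bash
python3 - <<'E'
from h import *
d=snap('wrist','w9');s=sense();print(s['position'],s['ft_force'],s['grip_width'])
E
```

```text
[0.62815114 0.01197745 0.06312092] [-0.27048728 -0.2460836  -0.73153622] 0.021319053734554602
```

View pics/w9.png

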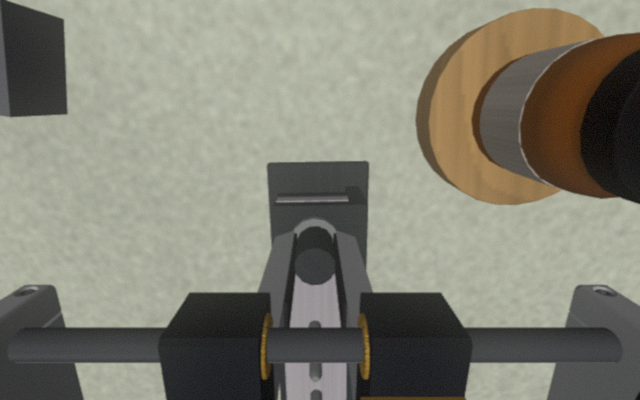

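Request:
play_rows --pt "0 0 -0.015 0 0" --pt "0 0 -0.025 0 0" --pt "0 0 -0.025 0 0"

```text
time: 11.45
position: [0.6282, 0.0119, 0.0609]
eef_rot: [[0.996, -0.084, 0.0], [-0.084, -0.996, -0.0], [0.0, 0.0, -1.0]]
ft_force: [-1.6, -1.3, 3.5]
grip_width: 0.021
```

Request:
play_rows --pt "0 0 0 0 60" --pt "0 0 0 0 60" --pt "0 0 0 0 60" --pt "0 0 0 0 60" --pt "0 0 0.3 0 60" --pt "0 0 0.7 0 60" --pt "0 0 0.9 0 60" --pt "0 -0.2 0.9 0 60" --pt "0 -0.5 0.9 0 60" --pt "0 -0.5 0.9 0 60"

```text
time: 12.45
position: [0.6281, -0.0427, 0.1506]
eef_rot: [[0.996, -0.089, -0.0], [-0.089, -0.996, -0.002], [0.0, 0.002, -1.0]]
ft_force: [-0.5, -1.5, -0.9]
grip_width: 0.0564
```

```bash
python3 - <<'E'
from h import *
d=snap('wrist','w10');s=sense();print(s['position'],s['ft_force'],s['grip_width'],s['time'])
E
```

```text
[ 0.62801916 -0.04040041  0.15055439] [ 0.13694791  0.52987608 -0.42123547] 0.05590448403202382 12.5
```

View pics/w10.png

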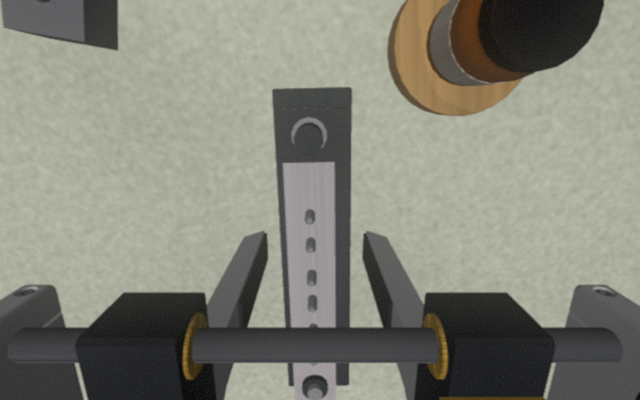

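```bash
python3 - <<'E'
from h import *
d=load('w10'); crop(d,'w10c',270,80,360,320,3)
cv2.imwrite('pics/w10d.png',cv2.resize(d['frame'][200:320,280:345,::-1],None,fx=6,fy=6,interpolation=cv2.INTER_CUBIC))
C=cloud(d); print('pin top',C[133,309],'collar edge',C[122,309], 'fork',C[150,335])
for i in range(130,137,2): print(C[i,305:314,2].round(3))
E
```

```text
pin top [0.63031894 0.01619004 0.08903988] collar edge [0.63041837 0.02218827 0.05981393] fork [ 0.64989622 -0.00318536  0.05252168]
[0.089 0.088 0.089 0.089 0.089 0.089 0.09  0.09  0.089]
[0.33  0.09  0.089 0.089 0.09  0.091 0.089 0.09  0.09 ]
[0.089 0.089 0.088 0.089 0.089 0.089 0.09  0.089 0.09 ]
[0.088 0.089 0.09  0.091 0.091 0.089 0.089 0.088 0.091]
```

View pics/w10d.png

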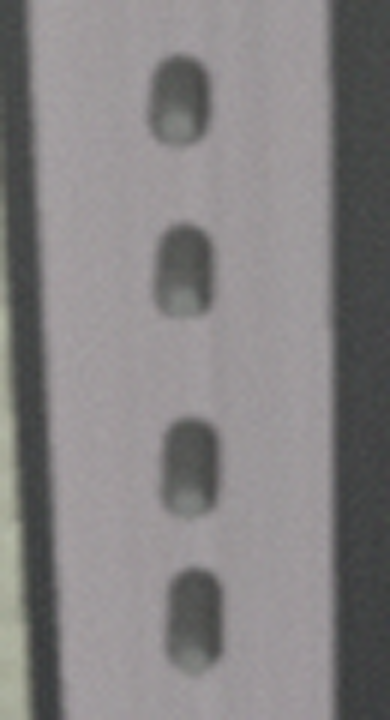

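```bash
python3 - <<'E'
from h import *
d=load('w10')
f=np.array([.6280,.0119]); best=None
P=np.array([px(d,280+(c[0]+.5)/6-.5,200+(c[1]+.5)/6-.5,h=.061)[:2] for c in [(178,124),(183,300),(189,499),(193,658)]])
print(P.round(4)); r=np.array([198,170,136,108])/1000
v=np.polyfit(r,P,1)[0]; print('slope',v,np.linalg.norm(v),'yaw',np.degrees(np.arctan2(-v[0],v[1])))
print('at 270',np.polyval(np.polyfit(r,P[:,0],1),.27),np.polyval(np.polyfit(r,P[:,1],1),.27))
for a in (-3.7,-4.0,-4.3):
    a=np.radians(a); y=np.array([-np.sin(a),np.cos(a)])
    print(np.degrees(a),[ (f-y*(.27-q)).round(4).tolist() for q in (.184,.122,.060,0)], (f-y*(.27-r)[:,None]).round(4).tolist())
E
```

```text
[[ 0.6227 -0.0609]
 [ 0.6208 -0.0887]
 [ 0.6185 -0.1221]
 [ 0.6165 -0.1504]]
slope [0.06847872 0.99300939] 0.9953677613621295 yaw -3.944916996507097
at 270 0.6276268659856604 0.01066986646259177
-3.7000000000000006 [[0.6225, -0.0739], [0.6184, -0.1358], [0.6144, -0.1977], [0.6106, -0.2575]] [[0.6234, -0.0599], [0.6215, -0.0879], [0.6194, -0.1218], [0.6175, -0.1498]]
-4.0 [[0.622, -0.0739], [0.6177, -0.1357], [0.6134, -0.1976], [0.6092, -0.2574]] [[0.623, -0.0599], [0.621, -0.0879], [0.6187, -0.1218], [0.6167, -0.1497]]
-4.3 [[0.6216, -0.0739], [0.6169, -0.1357], [0.6123, -0.1975], [0.6078, -0.2573]] [[0.6226, -0.0599], [0.6205, -0.0878], [0.618, -0.1217], [0.6159, -0.1496]]
```

The pin's top reads 0.089 m, which is 52 + 37 mm, so its collar is on the fork. The seats follow from the pin's position and the peg fit, with the bar at yaw -4.0°. Next are the lamps, starting with A.

Request:
play_rows --pt "0 0.3 0.2 0 75" --pt "-0.1 0.6 0.4 -0.1 75" --pt "-0.1 0.95 0.5 -0.2 75"

```text
time: 12.8
position: [0.6178, 0.0583, 0.2022]
eef_rot: [[0.956, -0.294, 0.001], [-0.294, -0.956, 0.0], [0.001, -0.001, -1.0]]
ft_force: [-0.2, 0.5, -0.4]
grip_width: 0.0702
```

Request:
play_rows --pt "-0.05 0.3 0 -0.08 75" --pt "-0.05 0.65 0 -0.08 75" --pt "-0.05 0.65 0 -0.08 75" --pt "-0.05 0.65 0 -0.08 75"

```text
time: 13.2
position: [0.6127, 0.1234, 0.2005]
eef_rot: [[0.931, -0.366, -0.0], [-0.366, -0.931, 0.0], [-0.0, -0.0, -1.0]]
ft_force: [-0.0, -0.4, -0.1]
grip_width: 0.0703
```

```bash
python3 - <<'E'
from h import *
d=snap('wrist','w11');s=sense();print(s['position'],s['eef_rot'][:,0],s['grip_width'],s['time'])
snap('scene','s11')
E
```

```text
[0.61297521 0.12205353 0.20047726] [ 9.29850835e-01 -3.67936628e-01 -2.51204863e-04] 0.07059258521327612 13.25
```

View pics/w11.png

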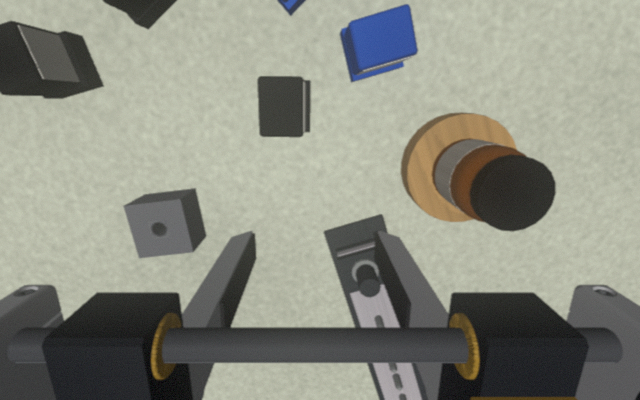

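View pics/s11.png

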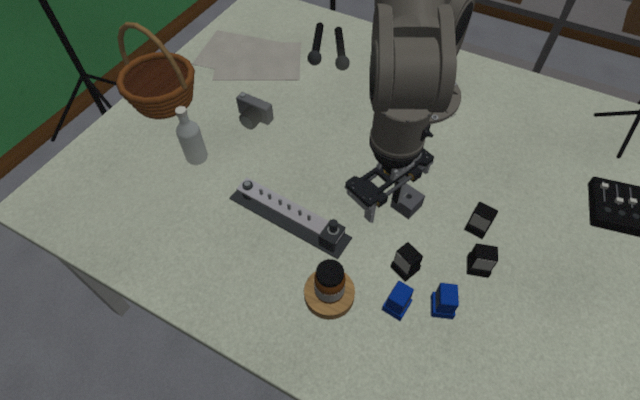

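```bash
cat >> h.py <<'E'
def lamps(d,zlo=.072,zhi=.088,lim=None):
    C=cloud(d); Z=C[...,2]; rgb=d['frame'].astype(int)
    m=((Z>zlo)&(Z<zhi)&(rgb[...,2]-rgb[...,0]<25)&(rgb.mean(2)<60)).astype(np.uint8)
    m=cv2.morphologyEx(m,cv2.MORPH_OPEN,np.ones((3,3),np.uint8))
    n,l,st,ce=cv2.connectedComponentsWithStats(m)
    for i in range(1,n):
        if st[i,4]<60: continue
        p=C[l==i]; r=cv2.minAreaRect((p[:,:2]*1000).astype(np.float32))
        w,hh=r[1]; a=r[2]
        xa=a if w<hh else a-90   # direction of short side = lamp x
        # also fixed-height image based rect
        cs=cv2.findContours((l==i).astype(np.uint8),cv2.RETR_EXTERNAL,cv2.CHAIN_APPROX_NONE)[0][0][:,0,:]
        q=np.array([px(d,u,v,h=(zlo+zhi)/2)[:2] for u,v in cs],np.float32)*1000
        r2=cv2.minAreaRect(q)
        print(st[i,4],ce[i].round(),'c',np.round(r[0],1),np.round(r[1],1),'xyaw',round(xa,1),'z',p[:,2].mean().round(4),'| fixed h',np.round(r2[0],1),np.round(r2[1],1),round(r2[2],1))
E
python3 - <<'E'
from h import *
lamps(load('w11'))
crop(load('w11'),'w11c',240,60,330,150,6)
E
```

```text
2108 [16. 63.] c [414.9 326.5] [51.2 38.1] xyaw -7.9 z 0.0798 | fixed h [416.2 324.8] [51.6 42.4] 84.8
140 [366. 276.] c [629.7  19.7] [ 7.6 19.2] xyaw 82.4 z 0.0802 | fixed h [629.5  20.8] [11.  18.9] 85.3
```

View pics/w11c.png

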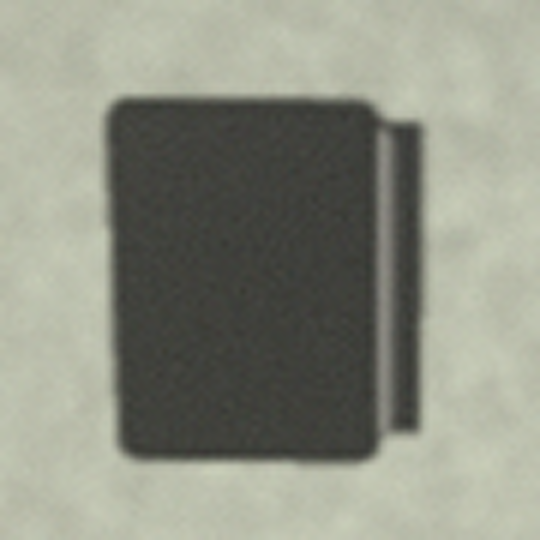

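```bash
sed -i 's/rgb.mean(2)<60/rgb.mean(2)<80/; s/(rgb\[...,2\]-rgb\[...,0\]<25)/(np.ptp(rgb,axis=2)<25)/' h.py; python3 - <<'E'
from h import *
d=load('w11'); lamps(d)
k=6; Q=np.array([px(d,240+(c[0]+.5)/k-.5,60+(c[1]+.5)/k-.5,h=.08)[:2] for c in [(108,98),(382,98),(380,461),(120,461)]])
print(Q.round(4),Q.mean(0)); e=Q[0]+Q[1]-Q[2]-Q[3]; print(np.degrees(np.arctan2(e[1],e[0]))-90); 
E
```

```text
2154 [16. 63.] c [414.2 326.8] [51.6 39.6] xyaw -7.9 z 0.0797 | fixed h [416. 325.] [52.  42.8] 84.8
2500 [280. 106.] c [614.2 205.5] [49.7 37.8] xyaw -22.1 z 0.0803 | fixed h [614.2 205.5] [49.5 37.7] 67.8
151 [366. 276.] c [628.6  19. ] [20.9  8.7] xyaw -89.8 z 0.0801 | fixed h [628.9  20.5] [11.6 20.7] 87.0
[[0.6059 0.2362]
 [0.6424 0.2217]
 [0.6228 0.1744]
 [0.5864 0.1887]] [0.6143841  0.20524142]
-22.411324209574445
```

Request:
play_rows --pt "0.01 0.4 0 -0.01 75" --pt "0.015 0.82 0 -0.01 75" --pt "0.015 0.82 -0.4 -0.01 75" --pt "0.015 0.82 -0.75 -0.01 75" --pt "0.015 0.82 -0.75 -0.01 75" --pt "0.015 0.82 -0.75 -0.01 75"

```text
time: 13.9
position: [0.6149, 0.203, 0.1261]
eef_rot: [[0.925, -0.38, -0.001], [-0.38, -0.925, -0.0], [-0.001, 0.0, -1.0]]
ft_force: [-0.2, 0.1, 0.2]
grip_width: 0.0703
```

```bash
python3 - <<'E'
from h import *
d=snap('wrist','w12');s=sense();print(s['position'],s['eef_rot'][:,0],s['grip_width'],s['time'])
E
```

```text
[0.61554605 0.20342831 0.12721859] [ 9.25143766e-01 -3.79615964e-01  8.56313613e-04] 0.07018580205724519 13.95
```

View pics/w12.png

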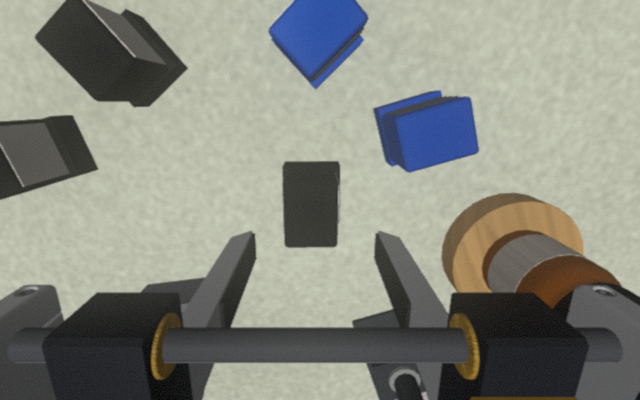

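Request:
play_rows --pt "-0.005 0.02 -0.4 0 75" --pt "-0.005 0.02 -0.8 0 75" --pt "-0.005 0.02 -0.9 0 75" --pt "-0.005 0.02 -0.9 0 75" --pt "-0.005 0.02 -0.9 0 20" --pt "-0.005 0.02 -0.9 0 20" --pt "-0.005 0.02 -0.9 0 20" --pt "-0.005 0.02 -0.9 0 20" --pt "-0.005 0.02 -0.9 0 20" --force 40

```text
time: 14.85
position: [0.6143, 0.2062, 0.0365]
eef_rot: [[0.926, -0.378, 0.001], [-0.378, -0.926, 0.0], [0.0, -0.001, -1.0]]
ft_force: [-3.5, -0.2, 8.4]
grip_width: 0.04
```

```bash
python3 - <<'E'
from h import *
d=snap('wrist','w13');s=sense();print(s['position'],s['eef_rot'][:,0],s['grip_width'],s['ft_force'])
E
```

```text
[0.6142976  0.20621436 0.03652525] [ 9.25648633e-01 -3.78383930e-01  4.57858306e-04] 0.039884013889171475 [-4.80513004 -0.22209137  8.67053509]
```

View pics/w13.png

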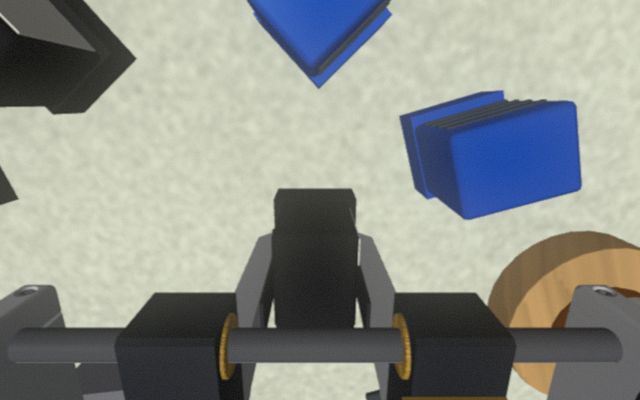

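```bash
python3 - <<'E'
from h import *
d=load('w13'); R=sense()['eef_rot']; T=np.array([.6143,.2062])
crop(d,'w13c',250,170,390,260,5)
for v in (229,232): 
  p=px(d,316,v,h=.08)[:2]; print(v,(p-T)@R[:2,1])
for v in (187,190): 
  p=px(d,316,v,h=.026)[:2]; print(v,(p-T)@R[:2,1])
E
```

```text
229 -0.02695515472489843
232 -0.025525479803412257
187 -0.03230173592571949
190 -0.030449882459247835
```

View pics/w13c.png

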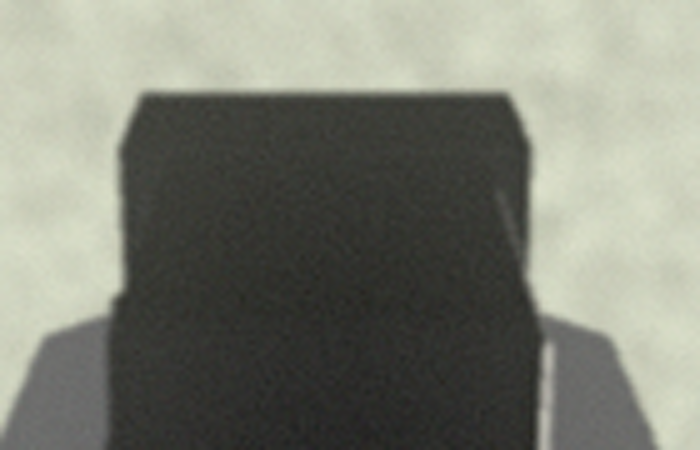

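Request:
play_rows --pt "0 0 0.3 0 20" --pt "0 0 0.7 0 20" --pt "0 0 1.0 0 20" --pt "0 0 1.0 0 20"

```text
time: 15.3
position: [0.6161, 0.2069, 0.14]
eef_rot: [[0.926, -0.379, 0.006], [-0.379, -0.926, 0.002], [0.004, -0.004, -1.0]]
ft_force: [0.8, 1.2, -2.4]
grip_width: 0.04
```

Request:
play_rows --pt "0 -0.3 0.1 0.1 20" --pt "0 -0.65 0.2 0.2 20" --pt "0 -1.0 0.2 0.3 20"

```text
time: 15.6
position: [0.614, 0.105, 0.1558]
eef_rot: [[0.998, -0.069, 0.0], [-0.069, -0.998, -0.0], [0.0, 0.0, -1.0]]
ft_force: [0.3, -0.5, -3.9]
grip_width: 0.0397
```

Request:
play_rows --pt "0 -0.35 0 0 20" --pt "0 -0.7 0 0 20" --pt "0 -1.0 0 0 20"

```text
time: 15.9
position: [0.6133, 0.0035, 0.1545]
eef_rot: [[0.997, -0.075, -0.002], [-0.075, -0.997, -0.0], [-0.002, 0.001, -1.0]]
ft_force: [-0.5, 0.2, -2.7]
grip_width: 0.0395
```

Request:
play_rows --pt "0 -0.35 0 0 20" --pt "0 -0.7 0 0 20" --pt "0 -1.0 0 0 20"

```text
time: 16.2
position: [0.6133, -0.0963, 0.1544]
eef_rot: [[0.997, -0.075, -0.002], [-0.075, -0.997, -0.0], [-0.002, 0.0, -1.0]]
ft_force: [0.6, -1.0, -3.2]
grip_width: 0.0399
```

Request:
play_rows --pt "0 -0.35 0 0 20" --pt "0 -0.7 0 0 20" --pt "-0.02 -1.0 0 0 20" --pt "-0.02 -1.0 0 0 20" --pt "-0.02 -1.0 0 0 20"

```text
time: 16.7
position: [0.6114, -0.1945, 0.1545]
eef_rot: [[0.997, -0.075, -0.002], [-0.075, -0.997, 0.001], [-0.002, -0.0, -1.0]]
ft_force: [-1.0, 0.2, -3.3]
grip_width: 0.0398
```

```bash
python3 - <<'E'
from h import *
d=snap('wrist','w14');s=sense();R=s['eef_rot'];print(s['position'],np.degrees(np.arctan2(R[1,0],R[0,0])),s['grip_width'],s['ft_force'])
E
```

```text
[ 0.61172831 -0.19333838  0.15479339] -4.221442821935643 0.04007346171872081 [ 0.32795965  0.07509339 -2.85431627]
```

View pics/w14.png

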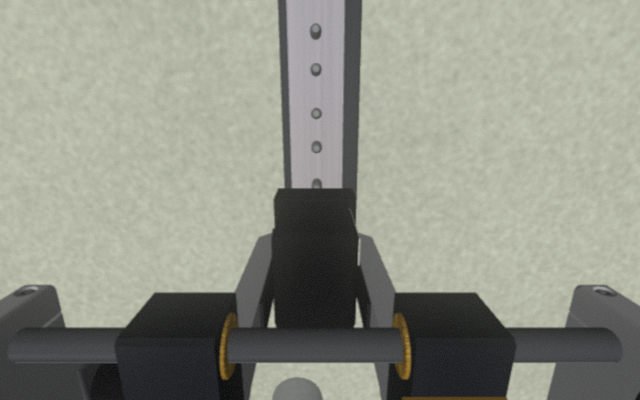

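```bash
python3 - <<'E'
from h import *
d=load('w14')
cv2.imwrite('pics/w14c.png',cv2.resize(d['frame'][15:195,280:355,::-1],None,fx=4,fy=4,interpolation=cv2.INTER_CUBIC))
E
```

```text
(no output)
```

View pics/w14c.png

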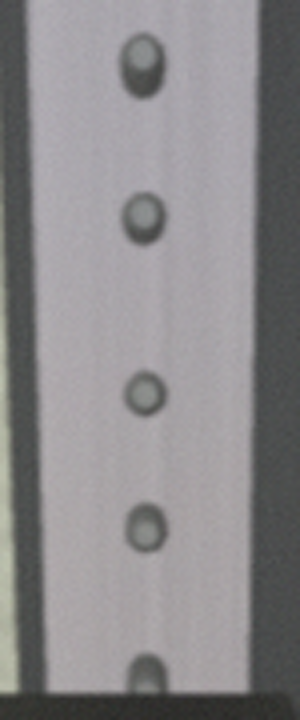

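```bash
python3 - <<'E'
from h import *
d=load('w14')
P=np.array([px(d,280+(c[0]+.5)/4-.5,15+(c[1]+.5)/4-.5,h=.061)[:2] for c in [(143,52),(144,214),(145,395),(146,534)]])
r=np.array([198,170,136,108])/1000
c=np.polyfit(r,P,1); v=c[0]
print(P.round(4),np.degrees(np.arctan2(-v[0],v[1])),np.linalg.norm(v))
u=v/np.linalg.norm(v); m=P.mean(0)
for q in (.184,.122,.06): print(q,(m+u*(q-r.mean())).round(4))
E
```

```text
[[ 0.6231 -0.0609]
 [ 0.6211 -0.0892]
 [ 0.6187 -0.1232]
 [ 0.6168 -0.151 ]] -3.992904386874012 1.0038017956135359
0.184 [ 0.6221 -0.0752]
0.122 [ 0.6177 -0.137 ]
0.06 [ 0.6134 -0.1989]
```

Request:
play_rows --pt "0.02 -0.043 -0.2 0 20" --pt "0.02 -0.043 -0.45 0 20" --pt "0.02 -0.043 -0.5 0 20" --pt "0.02 -0.043 -0.5 0 20" --pt "0.02 -0.043 -0.5 0 20"

```text
time: 17.25
position: [0.6148, -0.1977, 0.1066]
eef_rot: [[0.997, -0.073, 0.001], [-0.073, -0.997, 0.0], [0.001, -0.0, -1.0]]
ft_force: [0.4, 0.2, -2.6]
grip_width: 0.0396
```

```bash
python3 - <<'E'
from h import *
for i in range(3):
    d=snap('wrist','w15');s=sense();R=s['eef_rot'];print(s['position'],np.degrees(np.arctan2(R[1,0],R[0,0])),s['grip_width'],s['ft_force'])
E
```

```text
[ 0.61487953 -0.19793459  0.10684343] -4.198512200689666 0.03967513774308501 [-0.36245412 -0.79349722 -2.16051568]
[ 0.61483804 -0.19817652  0.10687722] -4.215993094458198 0.03979369905048145 [ 0.69396546  0.75581439 -3.80118808]
[ 0.61473635 -0.19828508  0.10678578] -4.224618286973141 0.039434261254108885 [-0.50345849  0.05544697 -1.94416579]
```

View pics/w15.png

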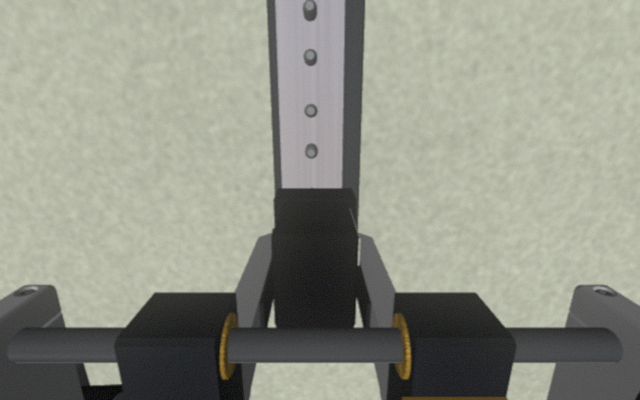

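Request:
play_rows --pt "-0.014 -0.003 -0.05 0 20" --pt "-0.014 -0.003 -0.09 0 20" --pt "-0.014 -0.003 -0.12 0 20" --pt "-0.014 -0.003 -0.15 0 20" --pt "-0.014 -0.003 -0.15 0 20"

```text
time: 17.9
position: [0.6125, -0.1986, 0.0901]
eef_rot: [[0.997, -0.074, -0.001], [-0.074, -0.997, 0.0], [-0.001, -0.0, -1.0]]
ft_force: [-0.1, 0.1, -3.4]
grip_width: 0.0399
```

Request:
play_rows --pt "0.007 0.002 -0.04 0 20" --pt "0.007 0.002 -0.08 0 20" --pt "0.007 0.002 -0.11 0 20" --pt "0.007 0.002 -0.13 0 20" --pt "0.007 0.002 -0.13 0 20"

```text
time: 18.4
position: [0.6134, -0.1984, 0.0777]
eef_rot: [[0.997, -0.074, -0.0], [-0.074, -0.997, -0.0], [-0.0, 0.0, -1.0]]
ft_force: [0.6, -1.2, -2.8]
grip_width: 0.0397
```

Request:
play_rows --pt "0 0 -0.01 0 20" --pt "0 0 -0.02 0 20" --pt "0 0 -0.02 0 20"

```text
time: 18.7
position: [0.6136, -0.1985, 0.0775]
eef_rot: [[0.997, -0.074, 0.0], [-0.074, -0.997, -0.001], [0.0, 0.001, -1.0]]
ft_force: [-10.4, 2.0, 24.8]
grip_width: 0.0395
```

Request:
play_rows --pt "0 0 0 0 75" --pt "0 0 0 0 75" --pt "0 0 0 0 75" --pt "0 0 0 0 75" --pt "0 0 0 0 75" --pt "0 0 0.4 0 75" --pt "0 0 0.8 0 75" --pt "0 0.1 0.9 0 75" --pt "0 0.3 0.9 0 75" --pt "0 0.3 0.9 0 75"

```text
time: 19.7
position: [0.6137, -0.1655, 0.166]
eef_rot: [[0.997, -0.071, 0.001], [-0.071, -0.997, 0.001], [0.001, -0.001, -1.0]]
ft_force: [0.3, 0.3, 0.8]
grip_width: 0.0706
```

```bash
python3 - <<'E'
from h import *
s=sense();print(s['position'],s['grip_width'],s['time'])
snap('top','t16'); d=snap('scene','s16'); crop(d,'s16c',220,150,370,270,5); print('T');lamps(load('t16'));print('S');lamps(d);lamps(d,.113,.129)
E
```

```text
[ 0.61371986 -0.16551712  0.16601295] 0.07061890530939245 19.7
T
252 [174. 219.] c [521.8 360.3] [41.1 51. ] xyaw 18.5 z 0.0791 | fixed h [521.4 358.6] [41.3 53.1] 18.6
246 [186. 256.] c [411.4 325.2] [54.2 38.9] xyaw -6.1 z 0.0792 | fixed h [411.3 323.7] [53.1 39.1] 83.8
S
108 [410.  89.] c [ 77.9 -12.7] [96.7 19.8] xyaw -10.4 z 0.0801 | fixed h [ 79.9 -10.6] [94.4 25.4] 82.7
297 [485. 212.] c [413.9 327.3] [50.5 43.8] xyaw -7.5 z 0.0788 | fixed h [417.6 326.9] [50.6 45.2] 83.6
354 [486. 253.] c [524.8 362.5] [41.6 52.2] xyaw 18.4 z 0.0791 | fixed h [527.2 362.8] [43.6 50.7] 17.2
162 [417.  79.] c [72.7 -3.3] [128.5  33.3] xyaw -1.9 z 0.1208 | fixed h [75.  -1.1] [ 39.1 128.7] 0.5
136 [266. 180.] c [ 615.2 -189.5] [33.1 41.3] xyaw 84.0 z 0.1196 | fixed h [ 618.1 -186.2] [43.3 34.1] 0.4
```

View pics/s16c.png

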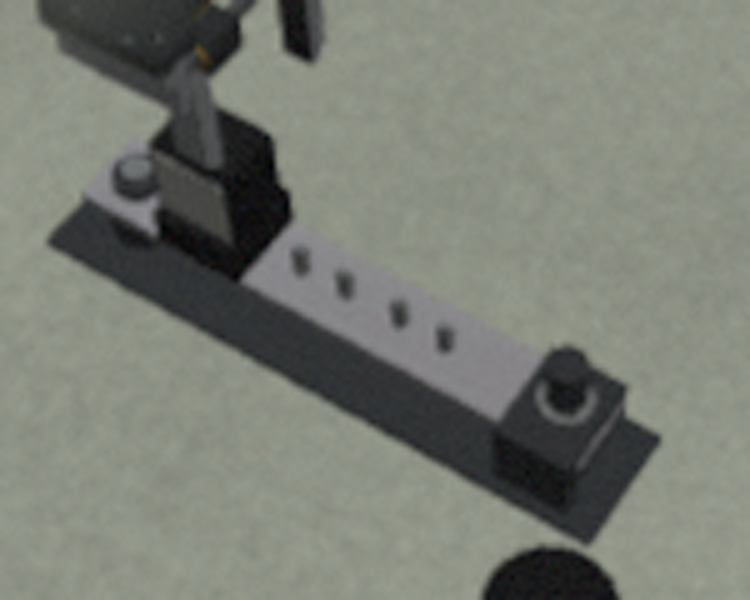

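View pics/s16.png

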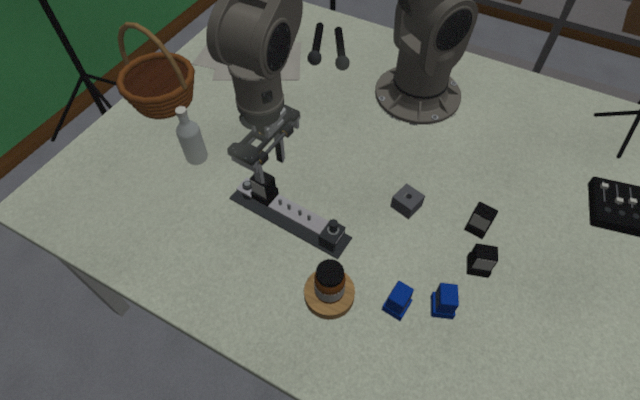

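Lamp A is seated on seat1, with its top at 0.12 m and its panel on the far side. Now lamp C.

Request:
play_rows --pt "-0.15 0.3 0.2 0 75" --pt "-0.3 0.65 0.3 -0.04 75" --pt "-0.5 1.0 0.3 -0.04 75"

```text
time: 20.1
position: [0.5637, -0.0683, 0.1963]
eef_rot: [[0.993, -0.119, 0.001], [-0.119, -0.993, 0.0], [0.001, -0.0, -1.0]]
ft_force: [0.6, 0.6, 0.7]
grip_width: 0.0705
```

Request:
play_rows --pt "-0.15 0.35 0 0 75" --pt "-0.3 0.7 0 0 75" --pt "-0.5 1.0 0 0 75"

```text
time: 20.4
position: [0.5129, 0.0325, 0.1953]
eef_rot: [[0.993, -0.116, -0.0], [-0.116, -0.993, 0.0], [-0.0, -0.0, -1.0]]
ft_force: [0.8, 0.7, -0.7]
grip_width: 0.0705
```

Request:
play_rows --pt "-0.15 0.35 0 0 75" --pt "-0.3 0.7 0 0 75" --pt "-0.5 1.0 0 0 75"

```text
time: 20.7
position: [0.4631, 0.1325, 0.1954]
eef_rot: [[0.993, -0.116, -0.0], [-0.116, -0.993, 0.0], [-0.0, -0.0, -1.0]]
ft_force: [0.8, -0.3, 0.3]
grip_width: 0.0704
```

Request:
play_rows --pt "-0.15 0.35 0 0 75" --pt "-0.3 0.7 0 0 75" --pt "-0.5 1.0 0 0 75" --pt "-0.5 1.0 0 0 75" --pt "-0.5 1.0 0 0 75"

```text
time: 21.2
position: [0.4135, 0.2314, 0.1954]
eef_rot: [[0.993, -0.115, -0.0], [-0.115, -0.993, -0.0], [-0.0, 0.0, -1.0]]
ft_force: [-0.5, -0.4, -0.1]
grip_width: 0.0706
```

```bash
python3 - <<'E'
from h import *
d=snap('wrist','w17');s=sense();R=s['eef_rot'];print(s['position'],np.degrees(np.arctan2(R[1,0],R[0,0])),s['grip_width'],s['time']);lamps(d)
E
```

```text
[0.41390302 0.23065207 0.19535316] -6.679239265093337 0.07061944018305426 21.25
2965 [428.  27.] c [523.3 361.9] [39.7 50.9] xyaw 17.7 z 0.08 | fixed h [522.1 361.4] [41.2 50.6] 17.9
2839 [300.  83.] c [412.8 327.4] [50.1 38.3] xyaw -6.5 z 0.0802 | fixed h [412.8 327.3] [49.7 38.3] 83.3
69 [635. 299.] c [730.8  78.2] [3.2 8.3] xyaw 2.6 z 0.0773 | fixed h [728.3  79.5] [ 6.4 15.3] 47.2
```

View pics/w17.png

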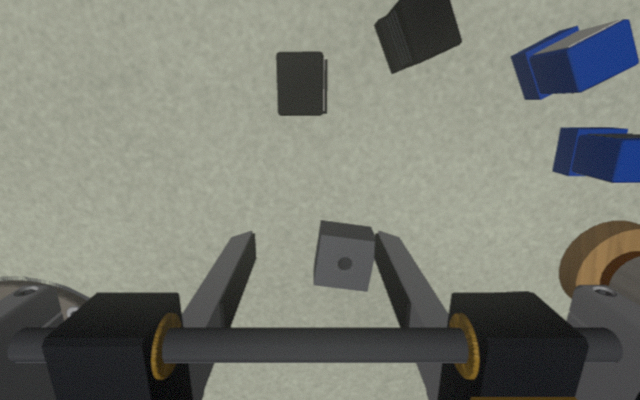

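Request:
play_rows --pt "0 0.4 0 0 75" --pt "-0.01 0.8 0 0 75" --pt "-0.01 0.963 0 0 75" --pt "-0.01 0.963 -0.3 0 75" --pt "-0.01 0.963 -0.65 0 75" --pt "-0.01 0.963 -0.65 0 75" --pt "-0.01 0.963 -0.65 0 75"

```text
time: 21.95
position: [0.4129, 0.327, 0.1309]
eef_rot: [[0.993, -0.117, -0.001], [-0.117, -0.993, -0.001], [-0.001, 0.001, -1.0]]
ft_force: [0.5, 0.2, 0.7]
grip_width: 0.0707
```

```bash
python3 - <<'E'
from h import *
d=snap('wrist','w18');s=sense();R=s['eef_rot'];print(s['position'],np.degrees(np.arctan2(R[1,0],R[0,0])),s['grip_width'],s['time']);lamps(d)
E
```

```text
[0.41331731 0.32762288 0.13177465] -6.705481019890253 0.0703408066013754 22.0
4256 [461. 148.] c [522.8 362.9] [39.5 51.2] xyaw 17.7 z 0.08 | fixed h [521.5 363.4] [40.7 52. ] 17.5
3432 [313. 211.] c [412.7 328. ] [51.3 38.6] xyaw -7.2 z 0.0801 | fixed h [412.8 328.7] [51.6 38.4] 83.2
```

View pics/w18.png

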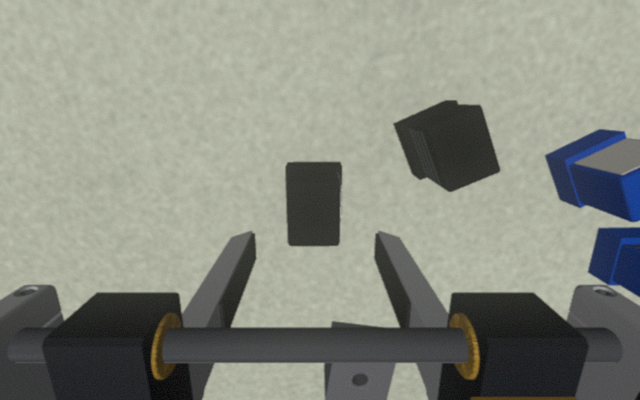

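Request:
play_rows --pt "0 0.005 -0.4 0 75" --pt "0 0.005 -0.8 0 75" --pt "0 0.005 -0.94 0 75" --pt "0 0.005 -0.94 0 75" --pt "0 0.005 -0.94 0 20" --pt "0 0.005 -0.94 0 20" --pt "0 0.005 -0.94 0 20" --pt "0 0.005 -0.94 0 20" --pt "0 0.005 -0.94 0 20" --force 40

```text
time: 22.9
position: [0.4128, 0.3285, 0.0374]
eef_rot: [[0.993, -0.116, 0.001], [-0.116, -0.993, 0.0], [0.001, -0.0, -1.0]]
ft_force: [-1.2, -1.9, 10.6]
grip_width: 0.0396
```

```bash
python3 - <<'E'
from h import *
d=snap('wrist','w19');s=sense();R=s['eef_rot'];print(s['position'],np.degrees(np.arctan2(R[1,0],R[0,0])),s['grip_width'],s['ft_force'])
crop(d,'w19c',250,170,390,260,5)
for v in (229,231,233):
    p=px(d,316,v,h=.08)[:2]; print(v,(p-s['position'][:2])@R[:2,1])
E
```

```text
[0.41274638 0.32856335 0.03744154] -6.641362254352699 0.03947254987228264 [-0.1198369  -2.04471412 11.79863691]
229 -0.026217120338062148
231 -0.0252583974472407
233 -0.024296163581454717
```

View pics/w19c.png

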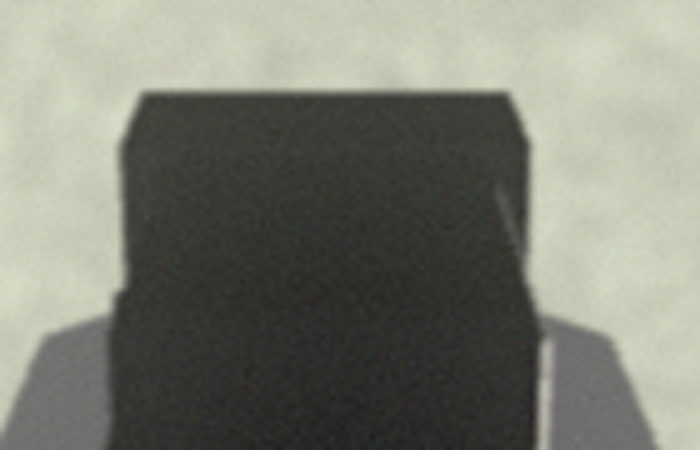

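Request:
play_rows --pt "0 0 0.4 0 20" --pt "0 0 0.8 0 20" --pt "0.1 -0.2 1.0 0.042 20" --pt "0.25 -0.5 1.0 0.042 20" --pt "0.45 -0.9 1.0 0.042 20"

```text
time: 23.45
position: [0.4575, 0.2387, 0.1377]
eef_rot: [[0.998, -0.069, 0.001], [-0.069, -0.998, 0.001], [0.001, -0.001, -1.0]]
ft_force: [0.3, 0.3, -2.9]
grip_width: 0.0398
```

Request:
play_rows --pt "0.15 -0.3 0.1 0 20" --pt "0.3 -0.6 0.2 0 20" --pt "0.45 -0.95 0.3 0 20"

```text
time: 23.75
position: [0.5026, 0.1423, 0.1671]
eef_rot: [[0.997, -0.071, -0.0], [-0.071, -0.997, 0.0], [-0.0, -0.0, -1.0]]
ft_force: [0.3, -0.6, -2.6]
grip_width: 0.0399
```

Request:
play_rows --pt "0.15 -0.3 0 0 20" --pt "0.3 -0.6 0 0 20" --pt "0.45 -0.95 0 0 20"

```text
time: 24.05
position: [0.5477, 0.0473, 0.1669]
eef_rot: [[0.997, -0.071, 0.0], [-0.071, -0.997, 0.0], [0.0, -0.0, -1.0]]
ft_force: [0.7, 0.3, -2.8]
grip_width: 0.04
```

Request:
play_rows --pt "0.15 -0.3 0 0 20" --pt "0.3 -0.6 0 0 20" --pt "0.45 -0.95 0 0 20"

```text
time: 24.35
position: [0.5926, -0.0475, 0.1667]
eef_rot: [[0.997, -0.071, -0.0], [-0.071, -0.997, 0.0], [-0.0, -0.0, -1.0]]
ft_force: [0.0, -0.1, -3.1]
grip_width: 0.0397
```

Request:
play_rows --pt "0.1 -0.3 0 0 20" --pt "0.2 -0.6 0 0 20" --pt "0.25 -0.9 0 0 20" --pt "0.25 -0.9 0 0 20" --pt "0.25 -0.9 0 0 20"

```text
time: 24.85
position: [0.617, -0.1371, 0.1663]
eef_rot: [[0.997, -0.073, -0.001], [-0.073, -0.997, 0.0], [-0.001, -0.0, -1.0]]
ft_force: [0.4, 0.7, -3.1]
grip_width: 0.0399
```

```bash
python3 - <<'E'
from h import *
d=snap('wrist','w20');s=sense();R=s['eef_rot'];print(s['position'],np.degrees(np.arctan2(R[1,0],R[0,0])),s['grip_width'],s['ft_force'])
E
```

```text
[ 0.61709276 -0.13601351  0.16647612] -4.104096482835673 0.03997241517929938 [-0.48377945  0.44706011 -4.14252956]
```

View pics/w20.png

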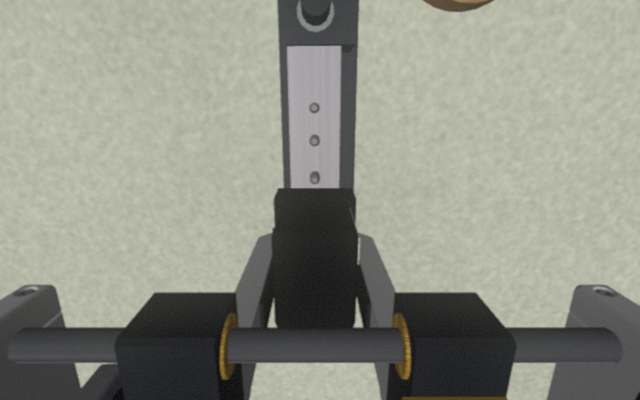

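Request:
play_rows --pt "0.005 0 -0.3 0 20" --pt "0.005 0 -0.55 0 20" --pt "0.005 0 -0.62 0 20" --pt "0.005 0 -0.62 0 20" --pt "0.005 0 -0.62 0 20" --pt "0.005 0 -0.62 0 20"

```text
time: 25.5
position: [0.6187, -0.1365, 0.1061]
eef_rot: [[0.997, -0.072, 0.002], [-0.072, -0.997, -0.0], [0.002, 0.0, -1.0]]
ft_force: [-0.3, 0.3, -4.1]
grip_width: 0.0397
```

```bash
python3 - <<'E'
from h import *
for i in range(2): d=snap('wrist','w21');s=sense();R=s['eef_rot'];print(s['position'],np.degrees(np.arctan2(R[1,0],R[0,0])),s['ft_force'])
E
```

```text
[ 0.6185905  -0.13659569  0.10591852] -4.111017944531378 [ 0.15921558 -0.05937261 -3.33944606]
[ 0.61848781 -0.13669783  0.10572713] -4.118892708667959 [ 0.07282775  0.0797886  -2.56484614]
```

Request:
play_rows --pt "-0.006 0 -0.05 0 20" --pt "-0.006 0 -0.09 0 20" --pt "-0.006 0 -0.12 0 20" --pt "-0.006 0 -0.15 0 20" --pt "-0.006 0 -0.15 0 20"

```text
time: 26.1
position: [0.617, -0.1366, 0.0891]
eef_rot: [[0.997, -0.072, -0.001], [-0.072, -0.997, 0.0], [-0.001, -0.0, -1.0]]
ft_force: [-0.3, 1.0, -3.0]
grip_width: 0.0398
```

Request:
play_rows --pt "0 0 -0.04 0 20" --pt "0 0 -0.08 0 20" --pt "0 0 -0.11 0 20" --pt "0 0 -0.12 0 20" --pt "0 0 -0.12 0 20"

```text
time: 26.6
position: [0.6172, -0.1367, 0.0784]
eef_rot: [[0.997, -0.072, -0.0], [-0.072, -0.997, -0.001], [-0.0, 0.001, -1.0]]
ft_force: [-7.0, 0.4, 13.1]
grip_width: 0.0397
```

Request:
play_rows --pt "0 0 0 0 75" --pt "0 0 0 0 75" --pt "0 0 0 0 75" --pt "0 0 0 0 75" --pt "0 0 0 0 75" --pt "0 0 0.4 0 75" --pt "0 0 0.8 0 75" --pt "0 0.1 1.0 0 75" --pt "0 0.3 1.0 0 75" --pt "0 0.6 1.0 0 75"

```text
time: 27.6
position: [0.6176, -0.0778, 0.1784]
eef_rot: [[0.997, -0.075, 0.001], [-0.075, -0.997, -0.001], [0.001, 0.001, -1.0]]
ft_force: [-0.2, 0.1, -1.0]
grip_width: 0.0705
```

```bash
python3 - <<'E'
from h import *
s=sense();print(s['position'],s['grip_width'],s['time'])
d=snap('scene','s22'); crop(d,'s22c',220,150,370,270,5); t=snap('top','t22');print('T');lamps(t);print('S');lamps(d);lamps(d,.113,.129)
E
```

```text
[ 0.61762856 -0.07776693  0.17840849] 0.07053966108864074 27.6
T
245 [174. 219.] c [521.7 361. ] [41.4 52.4] xyaw 18.1 z 0.079 | fixed h [521.5 358.8] [40.6 53.4] 17.3
S
140 [421.  91.] c [71.1 27.6] [ 25.9 108.9] xyaw 22.2 z 0.0801 | fixed h [72.4 26.9] [ 30.7 107. ] 20.5
345 [486. 253.] c [524.3 362.5] [41.6 52.4] xyaw 16.0 z 0.0791 | fixed h [526.  362.4] [40.8 50.9] 17.5
66 [404.  74.] c [ 74.2 -37.4] [60.6  7.9] xyaw -27.1 z 0.1211 | fixed h [ 75.4 -35.8] [64.7 17.3] 63.0
67 [421.  81.] c [81.2 21. ] [11.4 48.3] xyaw 22.2 z 0.1207 | fixed h [80.4 20.7] [18.  47.7] 28.4
260 [261. 179.] c [ 616.2 -198.8] [52.6 39.2] xyaw -6.6 z 0.1203 | fixed h [ 618.1 -197.2] [56.3 40.8] 78.7
211 [279. 190.] c [ 621.7 -137.4] [52.4 36.2] xyaw -7.4 z 0.1201 | fixed h [ 624.  -135.8] [54.3 37.9] 84.4
```

View pics/s22c.png

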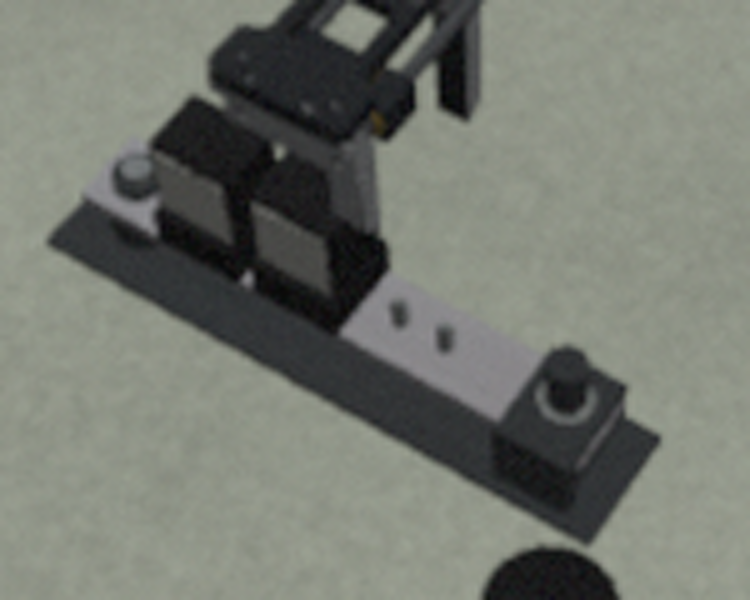

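View pics/s22.png

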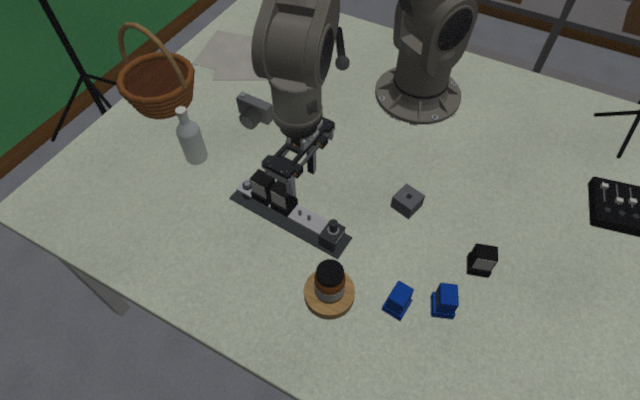

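Both lamp tops are level at 0.120 m and seated, with the panels on the far side. Last is lamp B at about (0.523,0.362).

Request:
play_rows --pt "-0.05 0.3 0.1 0 75" --pt "-0.1 0.6 0.2 0.1 75" --pt "-0.15 0.95 0.2 0.2 75"

```text
time: 28.0
position: [0.6028, 0.0186, 0.1988]
eef_rot: [[0.99, 0.14, 0.002], [0.14, -0.99, -0.0], [0.002, 0.001, -1.0]]
ft_force: [1.2, 0.5, -0.9]
grip_width: 0.0701
```

Request:
play_rows --pt "-0.05 0.3 0 0.1 75" --pt "-0.1 0.6 0 0.165 75" --pt "-0.2 0.95 0 0.165 75"

```text
time: 28.3
position: [0.5825, 0.1135, 0.1975]
eef_rot: [[0.952, 0.307, -0.0], [0.307, -0.952, -0.0], [-0.0, 0.0, -1.0]]
ft_force: [-0.4, 0.6, -0.5]
grip_width: 0.0702
```

Request:
play_rows --pt "-0.05 0.3 0 0 75" --pt "-0.1 0.6 0 0 75" --pt "-0.2 0.95 0 0 75"

```text
time: 28.6
position: [0.5626, 0.2085, 0.1975]
eef_rot: [[0.953, 0.304, 0.0], [0.304, -0.953, -0.0], [-0.0, 0.0, -1.0]]
ft_force: [-0.1, 0.1, -0.1]
grip_width: 0.0707
```

Request:
play_rows --pt "-0.05 0.3 0 0 75" --pt "-0.1 0.65 0 0 75" --pt "-0.1 0.65 0 0 75" --pt "-0.1 0.65 0 0 75"

```text
time: 29.0
position: [0.5521, 0.2738, 0.1975]
eef_rot: [[0.952, 0.307, -0.0], [0.307, -0.952, -0.0], [-0.0, -0.0, -1.0]]
ft_force: [0.1, -1.0, -0.7]
grip_width: 0.0706
```

```bash
python3 - <<'E'
from h import *
d=snap('wrist','w23');s=sense();R=s['eef_rot'];print(s['position'],np.degrees(np.arctan2(R[1,0],R[0,0])),s['grip_width'],s['time']);lamps(d)
E
```

```text
[0.55254122 0.27265944 0.19741368] 17.775804900400225 0.07041633979137239 29.05
2811 [314.  85.] c [523.7 362.4] [39.7 49.8] xyaw 17.7 z 0.0803 | fixed h [523.8 362.3] [39.4 49.5] 17.8
```

View pics/w23.png

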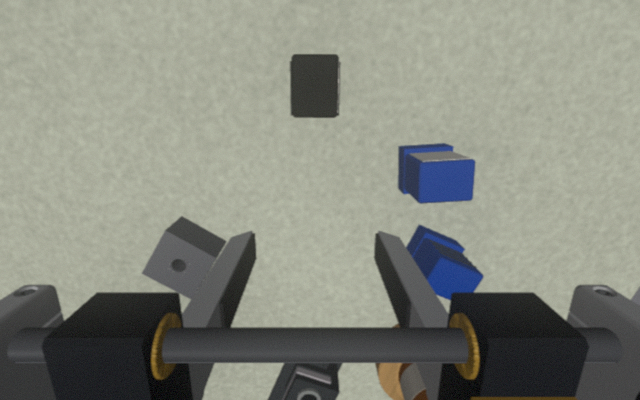

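Request:
play_rows --pt "-0.14 0.45 0 0 75" --pt "-0.285 0.89 0 0 75" --pt "-0.285 0.89 0 0 75" --pt "-0.285 0.89 -0.3 0 75" --pt "-0.285 0.89 -0.7 0 75" --pt "-0.285 0.89 -0.7 0 75" --pt "-0.285 0.89 -0.7 0 75"

```text
time: 29.75
position: [0.5242, 0.3614, 0.1281]
eef_rot: [[0.953, 0.304, -0.001], [0.304, -0.953, -0.001], [-0.001, 0.0, -1.0]]
ft_force: [0.6, 0.3, -0.2]
grip_width: 0.0704
```

```bash
python3 - <<'E'
from h import *
d=snap('wrist','w24');s=sense();R=s['eef_rot'];print(s['position'],np.degrees(np.arctan2(R[1,0],R[0,0])),s['grip_width'],s['time']);lamps(d)
E
```

```text
[0.52466307 0.36214555 0.12919369] 17.726085755909164 0.07038451528641938 29.8
3514 [314. 211.] c [523.3 363.5] [39.3 50.3] xyaw 17.7 z 0.0801 | fixed h [523.1 364.2] [38.9 50.9] 17.6
```

View pics/w24.png

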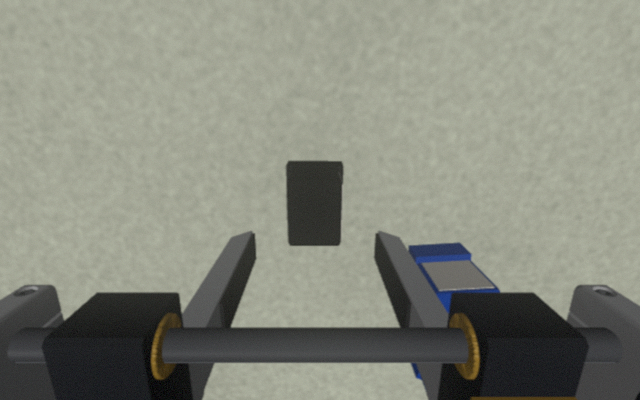

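Request:
play_rows --pt "0 0.01 -0.4 0 75" --pt "0 0.01 -0.8 0 75" --pt "0 0.01 -0.91 0 75" --pt "0 0.01 -0.91 0 75" --pt "0 0.01 -0.91 0 20" --pt "0 0.01 -0.91 0 20" --pt "0 0.01 -0.91 0 20" --pt "0 0.01 -0.91 0 20" --pt "0 0.01 -0.91 0 20"

```text
time: 30.7
position: [0.5241, 0.3635, 0.0375]
eef_rot: [[0.952, 0.305, 0.001], [0.305, -0.952, 0.0], [0.001, 0.0, -1.0]]
ft_force: [-2.1, -2.4, 8.3]
grip_width: 0.0399
```

```bash
python3 - <<'E'
from h import *
d=snap('wrist','w25');s=sense();R=s['eef_rot'];print(s['position'],np.degrees(np.arctan2(R[1,0],R[0,0])),s['grip_width'],s['ft_force'])
crop(d,'w25c',250,170,390,260,5)
E
```

```text
[0.52410915 0.36346653 0.03748603] 17.775315404401844 0.03971903679327077 [-1.50832473 -2.45146396  9.69934517]
```

View pics/w25c.png

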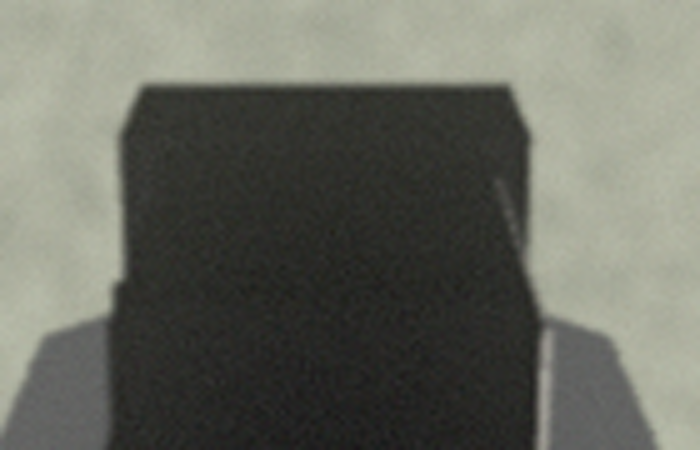

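Request:
play_rows --pt "0 0 0.4 0 20" --pt "0 0 0.8 0 20" --pt "0.05 -0.2 1.0 -0.1 20" --pt "0.1 -0.5 1.0 -0.2 20" --pt "0.2 -0.9 1.0 -0.3 20"

```text
time: 31.25
position: [0.5434, 0.274, 0.1376]
eef_rot: [[1.0, -0.005, 0.001], [-0.005, -1.0, 0.001], [0.001, -0.001, -1.0]]
ft_force: [1.6, -0.9, -3.2]
grip_width: 0.0398
```

Request:
play_rows --pt "0.1 -0.3 0.1 -0.063 20" --pt "0.2 -0.6 0.2 -0.063 20" --pt "0.3 -0.95 0.3 -0.063 20"

```text
time: 31.55
position: [0.5738, 0.1776, 0.1672]
eef_rot: [[0.998, -0.069, -0.0], [-0.069, -0.998, 0.0], [-0.0, -0.0, -1.0]]
ft_force: [0.3, 0.7, -2.0]
grip_width: 0.0395
```

Request:
play_rows --pt "0.1 -0.3 0 0 20" --pt "0.2 -0.6 0 0 20" --pt "0.3 -0.95 0 0 20"

```text
time: 31.85
position: [0.6039, 0.0826, 0.1669]
eef_rot: [[0.998, -0.069, 0.0], [-0.069, -0.998, 0.0], [0.0, -0.0, -1.0]]
ft_force: [0.3, 0.5, -1.3]
grip_width: 0.0398
```

Request:
play_rows --pt "0.05 -0.3 0 0 20" --pt "0.1 -0.6 0 0 20" --pt "0.15 -0.95 0 0 20"

```text
time: 32.15
position: [0.6187, -0.0123, 0.1667]
eef_rot: [[0.998, -0.069, -0.0], [-0.069, -0.998, 0.0], [-0.0, -0.0, -1.0]]
ft_force: [1.4, 0.4, -2.9]
grip_width: 0.0397
```

Request:
play_rows --pt "0.03 -0.35 0 0 20" --pt "0.03 -0.64 0 0 20" --pt "0.03 -0.64 0 0 20" --pt "0.03 -0.64 0 0 20" --pt "0.03 -0.64 0 0 20"

```text
time: 32.65
position: [0.6217, -0.0745, 0.1667]
eef_rot: [[0.998, -0.069, -0.0], [-0.069, -0.998, 0.001], [-0.0, -0.001, -1.0]]
ft_force: [0.3, 0.9, -3.2]
grip_width: 0.0397
```

```bash
python3 - <<'E'
from h import *
d=snap('wrist','w26');s=sense();R=s['eef_rot'];print(s['position'],np.degrees(np.arctan2(R[1,0],R[0,0])),s['grip_width'],s['ft_force'])
E
```

```text
[ 0.62181559 -0.07428856  0.16677389] -3.8990834942109314 0.03988584120250761 [-0.38665666 -0.09995761 -2.07865243]
```

View pics/w26.png

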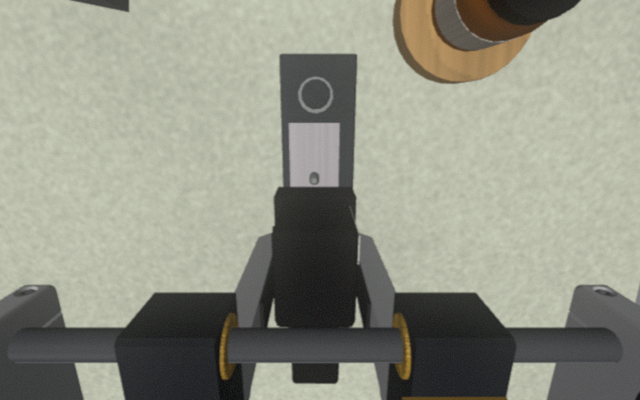

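```bash
python3 - <<'E'
from h import *
d=load('w26'); C=cloud(d); print(C[95,315],C[108,290])
for i in range(2): snap('wrist','w27');s=sense();print(s['position'])
E
```

```text
[0.62894006 0.01075234 0.08832329] [0.60678515 0.00224272 0.05258501]
[ 0.62183125 -0.07434018  0.1667536 ]
[ 0.62183561 -0.07451274  0.16676109]
```

Request:
play_rows --pt "0 -0.008 -0.3 0 20" --pt "0 -0.008 -0.55 0 20" --pt "0 -0.008 -0.62 0 20" --pt "0 -0.008 -0.62 0 20" --pt "0 -0.008 -0.62 0 20" --pt "0 -0.008 -0.62 0 20"

```text
time: 33.4
position: [0.6226, -0.0763, 0.106]
eef_rot: [[0.998, -0.07, 0.002], [-0.07, -0.998, -0.0], [0.002, 0.0, -1.0]]
ft_force: [0.6, 0.2, -2.6]
grip_width: 0.0398
```

The pin's top is still at 0.088 m. I'll lower onto the pegs.

Request:
play_rows --pt "-0.003 0.007 -0.05 0 20" --pt "-0.003 0.007 -0.09 0 20" --pt "-0.003 0.007 -0.12 0 20" --pt "-0.003 0.007 -0.15 0 20" --pt "-0.003 0.007 -0.15 0 20"

```text
time: 33.9
position: [0.6213, -0.0758, 0.0891]
eef_rot: [[0.998, -0.07, -0.001], [-0.07, -0.998, 0.0], [-0.001, -0.0, -1.0]]
ft_force: [-0.6, 0.2, -2.2]
grip_width: 0.0399
```

Request:
play_rows --pt "0 0 -0.04 0 20" --pt "0 0 -0.08 0 20" --pt "0 0 -0.11 0 20" --pt "0 0 -0.12 0 20" --pt "0 0 -0.12 0 20"

```text
time: 34.4
position: [0.6214, -0.0758, 0.0784]
eef_rot: [[0.998, -0.07, -0.0], [-0.07, -0.998, -0.001], [-0.0, 0.001, -1.0]]
ft_force: [-6.8, 0.2, 14.1]
grip_width: 0.0396
```

Request:
play_rows --pt "0 0 0 0 75" --pt "0 0 0 0 75" --pt "0 0 0 0 75" --pt "0 0 0 0 75" --pt "0 0 0 0 75" --pt "0 0 0.4 0 75" --pt "0 0 0.8 0 75" --pt "0 0 1.0 0 75" --pt "-0.4 0 1.0 0 75" --pt "-0.8 0.1 1.0 0 75"

```text
time: 35.4
position: [0.541, -0.0664, 0.1778]
eef_rot: [[0.997, -0.071, 0.001], [-0.071, -0.997, 0.0], [0.001, -0.0, -1.0]]
ft_force: [0.3, 0.9, -0.3]
grip_width: 0.0705
```

Request:
play_rows --pt "-0.3 0.4 0.3 0 75" --pt "-0.6 0.8 0.3 0 75" --pt "-0.7 1.0 0.3 0 75" --pt "-0.7 1.0 0.3 0 75"

```text
time: 35.8
position: [0.4701, 0.0373, 0.2085]
eef_rot: [[0.998, -0.065, 0.001], [-0.065, -0.998, -0.001], [0.001, 0.001, -1.0]]
ft_force: [0.2, -1.5, 0.1]
grip_width: 0.0705
```

```bash
python3 - <<'E'
from h import *
s=sense();print(s['position'],s['grip_width'],s['time'],s['joint_vel'].round(3))
d=snap('scene','s28'); crop(d,'s28c',220,150,370,270,5); t=snap('top','t28');crop(t,'t28c',270,150,400,210,6);print('T');lamps(t);lamps(t,.113,.129);print('S');lamps(d);lamps(d,.113,.129)
E
```

```text
[0.4700629  0.03730523 0.20848165] 0.07054165829537823 35.8 [ 0.029  0.041  0.06  -0.036  0.03   0.001  0.044]
T
240 [320. 180.] c [620.5 -76.6] [50.1 40.6] xyaw -5.7 z 0.1206 | fixed h [619.5 -76.4] [50.3 40.3] 82.8
239 [342. 181.] c [ 615.9 -138.2] [49.8 41.2] xyaw -3.7 z 0.1206 | fixed h [ 615.2 -137.7] [49.6 41.1] 87.9
239 [363. 181.] c [ 612.4 -201.1] [54.  39.1] xyaw -1.9 z 0.1208 | fixed h [ 612.1 -200.5] [53.1 38.2] 88.5
S
94 [426.  92.] c [67.4 41.9] [15.9 82.2] xyaw 32.3 z 0.0795 | fixed h [69.2 41.9] [20.1 82.1] 31.9
65 [418.  81.] c [83.3 10.6] [11.3 48. ] xyaw 7.0 z 0.12 | fixed h [84.5 11.3] [18.7 47.6] 11.0
277 [262. 179.] c [ 616.7 -198.6] [51.1 43. ] xyaw -3.1 z 0.1204 | fixed h [ 618.4 -197.2] [53.5 43.8] 87.1
286 [282. 189.] c [ 618.9 -136.6] [52.3 42.3] xyaw -10.0 z 0.1203 | fixed h [ 621.8 -135.7] [54.1 44.3] 85.3
305 [302. 200.] c [623.9 -75.5] [52.7 40.9] xyaw -5.1 z 0.1203 | fixed h [625.4 -73.9] [54.  42.6] 87.1
```

View pics/s28c.png

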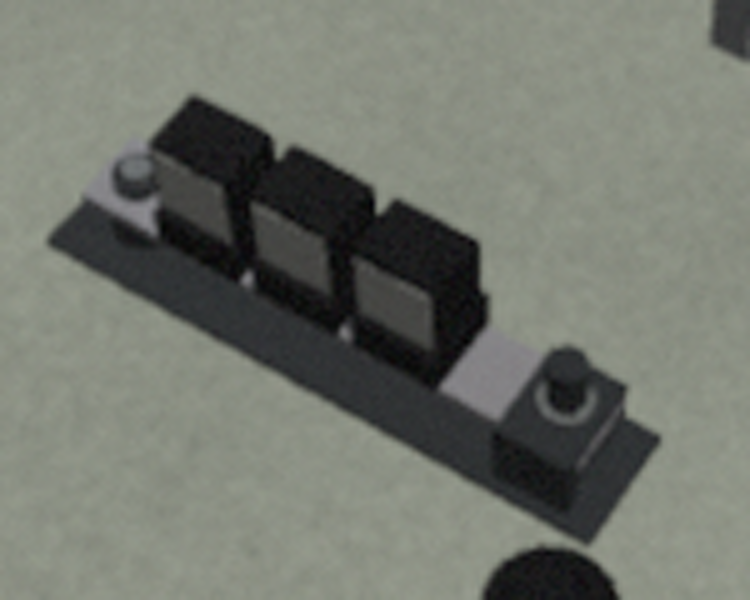

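View pics/t28c.png

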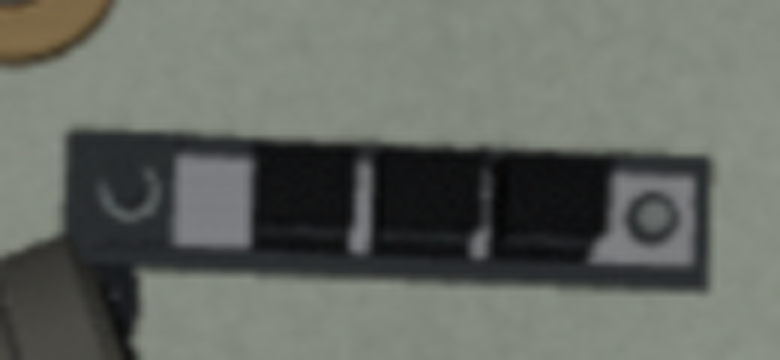

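View pics/s28.png

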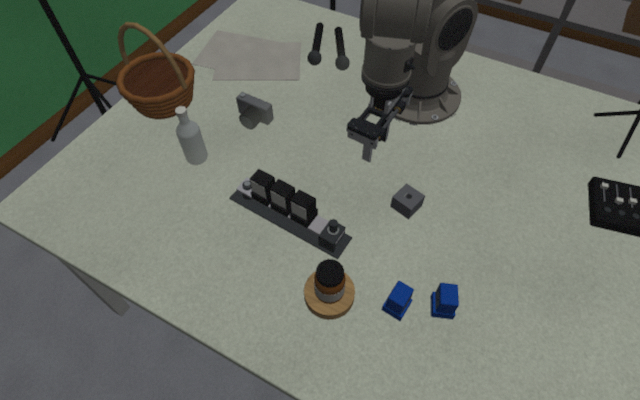

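Request:
play_rows --pt "0 0 0 0 75" --pt "0 0 0 0 75" --pt "0 0 0 0 75" --pt "0 0 0 0 75" --pt "0 0 0 0 75"

```text
time: 36.4
position: [0.4716, 0.0341, 0.2075]
eef_rot: [[0.998, -0.07, -0.0], [-0.07, -0.998, 0.0], [-0.0, -0.0, -1.0]]
ft_force: [-0.0, -0.4, 1.8]
grip_width: 0.0703
```

```bash
python3 - <<'E'
from h import *
# bar edge at home (t2) vs now (t28): intensity column profile beside fork
for tag in ('t2','t28'):
    d=load(tag); g=d['frame'].mean(2)
    for u in (302,307):
        c=g[165:205,u]; m=c>85
        # subpixel half-level edges
        ix=np.where(m)[0]; a,b=ix[0],ix[-1]; L=85
        print(tag,u,165+a-1+(L-c[a-1])/(c[a]-c[a-1]),165+b+(c[b]-L)/(c[b]-c[b+1])) if a>0 else print(tag,u,c.round())
C=cloud(load('t28')); 
a=cloud(load('top0'))
for n,(u,v) in dict(jar=(268,130),cam=(430,270),wat=(455,193)).items(): print(n,a[v,u].round(3),C[v,u].round(3))
print(finish_job())
E
```

```text
t2 302 [133. 130. 131. 131. 132. 131. 120.  78.  47.  45.  62.  99. 122. 125.
 124. 123. 125. 124. 125. 123. 124. 125. 125. 126. 126. 112.  62.  45.
  45.  56.  95. 131. 133. 134. 135. 134. 134. 133. 133. 132.]
t2 307 [132. 133. 132. 132. 130. 130. 125.  95.  52.  44.  54.  89. 121. 125.
 124. 123. 125. 124. 125. 124. 125. 125. 125. 126. 126. 114.  73.  48.
  45.  51.  87. 128. 132. 131. 132. 133. 133. 134. 133. 131.]
t28 302 [134. 131. 131. 131. 132. 133. 121.  78.  46.  45.  68. 104. 123. 125.
 124. 124. 125. 125. 125. 124. 125. 126. 125. 127. 127. 112.  62.  44.
  46.  56.  95. 131. 133. 134. 134. 134. 133. 133. 133. 132.]
t28 307 [132. 133. 132. 131. 131. 131. 124.  95.  53.  45.  59.  93. 122. 125.
 124. 123. 126. 125. 126. 124. 124. 126. 125. 126. 126. 115.  73.  47.
  46.  51.  88. 128. 132. 131. 132. 133. 134. 134. 133. 130.]
jar [0.769 0.072 0.13 ] [0.77  0.072 0.127]
cam [ 0.346 -0.401  0.066] [ 0.346 -0.401  0.066]
wat [ 0.569 -0.46   0.144] [ 0.569 -0.46   0.144]
the job is handed in; nothing more can be done
None
```

I pushed the bar home against its stop and put the pin from the block down through the fork and the bar's eye. Then I seated all three black lamps on the bar with their panels on the far side, and handed the job in at about 36 s. The hand-in gave no verdict.

**Bar:** it stopped at the expected home position. The top-camera profile of its edge was practically the same at the end as just after the push (under about 1 mm).

**Pin:** its top read 0.088–0.089 m, which matches the collar resting on the fork.

**Lamps:** all three tops read about 0.1205 m (expected 0.121 m). Their centres came out within about 3.5 mm of the seats in both cameras, and each camera showed its usual offset of 2–3 mm. Each descent ended with a firm contact at seat height.

**Bystanders:** the jar, water bottle and camera read the same as at the start, within 3 mm. The blue look-alikes stayed out of the job.

**Force:** the one high reading was about 51 N on the fingers when the bar met its stop. That is under the 120 N wrist limit, and nothing suggested the gripper's body was pressing on anything.

No check failed.

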